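# Stack and lock the bench dust filter

### The arm

A 6-joint arm with a two-finger parallel gripper is mounted at the origin on the work surface. World frame = base frame: x ahead of the robot, y to its left, z up, the work surface at z = 0. Lengths are in m, angles in rad, forces in N, time in s.
With the tool pointing down it reaches from about 0.35 to 0.775 m from the base axis. Payload 5.5 kg.
Tool frame: the origin (TCP) lies on the mounting face of the last link; the fingertips stand 173 mm ahead of it and the grasp point (between the pads) lies 155 mm ahead of it; z points along the fingers, y is the direction in which the jaws open and shut (so a half turn about z gives the same grasp; the last joint's range is limited). The gripper opens to 85 mm and grips with 20 to 120 N. Pads are 22 mm wide; open, the fingers measure 114 mm over their backs; the gripper's body (76 mm by 85 mm) begins 54 mm behind the grasp point. The pads swing forward as they close: fully open they stand 13 mm farther back than shut.
Start: joints at [1.129, 0.313, 0.046, 1.304, 0, 1.431], TCP at [0.171, 0.549, 0.405] pointing down, gripper open.
Joint ranges: [-2.76, 2.76], [-0.86, 1.69], [-1.03, 1.26], [-2.2, 2.34], [-1.47, 1.5], [-3.14, 3.14]. Speed limits (rad/s): [2.57, 2.57, 3.14, 3.14, 3.14, 3.14].

### API

Orientations are given as a unit quaternion [w, x, y, z].
In Python, from workcell import get_state, eyes, env gives the robot as it stands. The module is installed in compiled form; this text tells all that it offers.
- The arm moves only by the tool carry_out, never from a script. Its argument "motion" is a list of rows, each an object of numbers: "jaw": the opening, from -1 (shut) to 1 (fully open); "tx", "ty", "tz": the shift along the tool's x, y, z in cm; "wx", "wy", "wz": the turn, a rotation vector about the tool's x, y, z in degrees. In form: [{"jaw": .., "tx": .., "ty": .., "tz": .., "wx": .., "wy": .., "wz": ..}, ...]. A call has 1 to 20 rows; each row shifts and turns the commanded pose from where the row before left it, along the tool's axes as they then stand; what a row does not reach is not made up. A row lasts 1/8 s, in which the tool goes at most 62.5 mm and 10.7 degrees, less where a joint would pass 70% of its speed; a pose out of reach is approached as far as the arm can. A call with a gripper value outside its range is refused whole. The fingers move at their own pace and stop on an object; "force" is the grip in N (left out, the last holds). Time passes only in rows, so rows that do not move let the fingers close. It gives the time, the measured TCP pose, the force and the opening at its end, in the units of the state.
- get_state(): the state, without advancing time (a new reading comes with each control period).
- eyes.read_camera(name): name is "side" or "top"; returns the picture (384x512x3 uint8, blue, green, red); there is no depth.
- eyes.calibration(name): a dict with "K" (3x3 intrinsics, pixels), "camera_from_world" (4x4, takes a point from world to camera coordinates). Camera axes: x right, y up, looking along -z (the intrinsics and any distortion apply to the point x, -y, -z); pixel columns grow to the right and rows downward; lengths in m; the calibration is good to about 2 mm. A picture is of the moment at which its call begins. calibration takes no time and is no camera call.
- env.hand_in(): hands the job in, once; it reports no verdict.
The state is a dict: "clock": time; "joint_pos": joint angles; "qvel": joint speeds; "tau": joint torques, N m; "tcp_pos": TCP position; "orientation": TCP orientation; "wrist_force": force on the tool from outside, world axes, zero at the start; "ft_torque": the same for the moment, N m; "finger_gap": finger opening in m.
Only numpy, scipy, OpenCV 4.12 (cv2) and the standard library are available. Lean on these libraries where they do the work, as an engineer would, in place of code of your own. Each camera call takes 0.05 s, during which the arm holds its last target.

### The job

Put the bench dust filter together: set the filter section over the spigot of the base on the bench and turn it clockwise by pushing its lever, not by gripping its post, until it drops fully home in its bayonet; then do the same with the cap (not turning it by its knob) on top of the section. Both joints must end closed flush, upright and let go; leave the other things on the bench where they are.

Things in the scene. Friction and masses are not known exactly. Their poses are not given: they have to be found in the camera images.
- base_top (a point): Base: grey round foot fixed to the bench, 124 mm wide at the bench, 100 mm above, 45 mm high, black hose stub on its -x side. Point: centre of its flat top (the shoulder), 45 mm above the bench, z up. The aluminium spigot on it is turned up to 20 degrees either way from this x axis; no pose given tells by how much: its two gaps must be seen from above or felt.
- base_post (a point): Tip of the base's spigot, on the axis, 62 mm above the shoulder: a round post of diameter 44 mm, its last 8 mm a cone to 30 mm. Round its foot, out to diameter 68 mm, two roofs, top 20 mm above the shoulder, parted by two opposite gaps 46 degrees wide, lying roughly along this x axis and its opposite (up to 20 degrees off). Axes as base_top.
- section_mid (a point): Filter section, loose, 0.3 to 0.55 kg, upright: grey bell of diameter 86 mm, 70 mm high, open below; its flat top is a shoulder with an aluminium spigot just like the base's, but with the gaps exactly along +x and -x. Total height 132 mm; grip its post (44 mm wide, free from 20 to 54 mm above its shoulder). Point: on the axis 66 mm above the lower rim, z up, x towards its lever.
- section_rim (a point): Centre of the section's open lower rim. Two inner lugs, 11 mm wide, sit at the rim on +y and -y (square to the lever). Set on a spigot, the lugs first rest on the roofs (rim 19 mm above the shoulder below), drop through the gaps (rim 5 mm above), then turn clockwise (from above) 90 degrees to a stop and drop into pockets: rim flush, locked. Same for the cap.
- section_lever (a point): Point to push on the section's lever, 82 mm from the axis, 52 mm above the rim. The lever is a level grey bar 12 x 12 mm along +x, reaching 98 mm from the axis. Part enters with lever square to the gap line, is locked with it parallel, either way round (half a turn is the same). Anticlockwise of the gaps is blocked once dropped in. Pushing takes a few N.
- cap_mid (a point): Cap, loose, 0.25 to 0.5 kg, upright: the same grey bell, lever and inner lugs as the section (diameter 86 mm, 70 mm high), but on top only a plain aluminium knob of diameter 42 mm, 45 mm high, to grip. Total height 115 mm. Point: on the axis, 57.5 mm above the lower rim, z up, x towards its lever.
- cap_rim (a point): Centre of the cap's open lower rim. Lugs as in the section; play on the spigot 2 mm sideways, centred by a guide ring of bore 48 mm, 24 to 36 mm above the rim. Parts drop by their own weight once the lugs are within some 5 degrees; pressed hard against the stop they may hang until the push is eased. Locked cap: lever parallel to the section's lever, same or opposite way.
- cap_lever (a point): Point to push on the cap's lever, 82 mm from the axis, 52 mm above the rim; same bar as the section's, along +x.
- offcut: Bystander: wooden offcut 160 x 60 x 30 mm, origin at the centre of its underside.
- rasp: Bystander: flat steel rasp with wooden handle, 280 mm long, 28 mm high, lying; origin near its middle, x along the blade.
- mallet: Bystander: wooden mallet lying, 265 mm long, head 70 x 120 x 60 mm at the +x end; origin on the bench under its handle.
- glue: Bystander: white bottle of diameter 64 mm, 140 mm high, origin under its centre.
- sanding_block: Bystander: cork sanding block 110 x 65 x 40 mm, origin under its centre.
- screwdriver: Bystander: screwdriver lying on the bench, x along it.
- tin: Bystander: steel tin of diameter 72 mm, 90 mm high, origin under its centre.
Things that resemble listed ones, but are neither listed nor needed, are in the scene too. What is shaped like the part that bears cap_mid but green is not meant.

How it is judged:
By the outcome, as a careful person would: the job done as asked, in the order asked, and still so for the second after the job is handed in, with the robot touching nothing.
It also fails if it takes over 72 s, if anything falls off the work surface, if the arm or the gripper's body presses on something with over 40 N, if the wrist force passes 120 N, or if a joint passes its speed limit or range.

## Working session

There is one attempt and no reset: what is moved stays moved. The work goes in short steps, Python scripts to look and compute and a tool call to move; the robot and the scene stay as the last step left them, time stands still between calls to the robot, and variables do not carry over. Pictures are saved under pics/ and viewed, and the job is handed in when it is done.

Besides the shell and the picture viewer there is one more tool, called after "Call:" as name(argument=value, ...) on one line, values as JSON. carry_out: Moves the arm, as the interface text tells. Its arguments: {"type":"object","properties":{"motion":{"type":"array"},"force":{"type":"number"}},"required":["motion"]}

```bash
mkdir -p pics; python3 - <<'E'
from workcell import get_state, eyes, env
import cv2, numpy as np
s=get_state()
for k,v in s.items(): print(k,np.round(v,3))
for n in("side","top"):
    im=eyes.read_camera(n); cv2.imwrite(f"pics/{n}0.png",im)
    c=eyes.calibration(n); print(n,{k:np.round(v,4).tolist() if not isinstance(v,str) else v for k,v in c.items()})
E
```

```text
clock 0.0
joint_pos [ 1.129  0.314  0.045  1.304 -0.     1.431]
qvel [-0.002  0.001  0.     0.001  0.002 -0.002]
tau [-0.0000e+00 -4.8063e+01  2.9853e+01  1.9000e-02 -0.0000e+00  0.0000e+00]
tcp_pos [0.171 0.549 0.404]
orientation [-0.     0.15   0.989 -0.001]
wrist_force [-0.659 -0.569 -1.14 ]
ft_torque [-0.043 -0.01   0.008]
finger_gap 0.085
side {'K': [[443.6257, 0.0, 253.3282], [0.0, 443.6257, 186.9243], [0.0, 0.0, 1.0]], 'camera_from_world': [[0.8999, -0.4358, -0.0119, -0.4773], [0.302, 0.6033, 0.7382, -0.2438], [-0.3145, -0.6679, 0.6745, -1.2578], [0.0, 0.0, 0.0, 1.0]]}
top {'K': [[376.6679, 0.0, 249.8286], [0.0, 376.6679, 190.9953], [0.0, 0.0, 1.0]], 'camera_from_world': [[-0.0229, -0.9997, 0.0025, 0.0328], [0.9897, -0.0223, 0.1415, -0.5616], [-0.1414, 0.0057, 0.9899, -1.173], [0.0, 0.0, 0.0, 1.0]]}
```

View pics/side0.png

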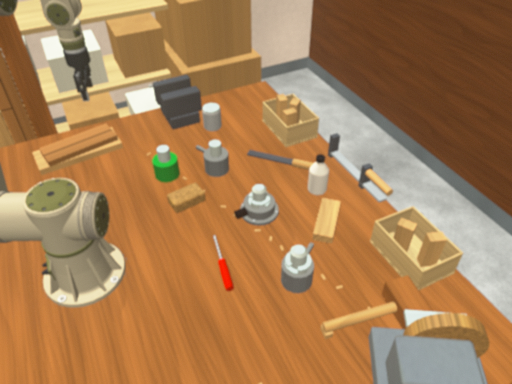

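View pics/top0.png

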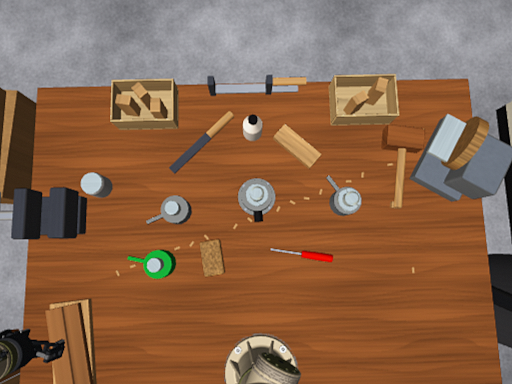

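The candidates are: base at top(257,196); grey bells at top(175,209) and top(347,200); the green look-alike at top(157,264), which is excluded; and a tin at top(96,184). Next I'll check close crops of the first three.

```bash
python3 - <<'E'
import cv2, numpy as np
t=cv2.imread("pics/top0.png"); s=cv2.imread("pics/side0.png")
def c(im,x,y,r=32): return cv2.resize(im[y-r:y+r,x-r:x+r],(260,260),interpolation=cv2.INTER_CUBIC)
a=np.hstack([c(t,175,209),c(t,257,196),c(t,347,200)]); b=np.hstack([c(s,215,157),c(s,259,205),c(s,297,268)])
cv2.imwrite("pics/crop0.png",np.vstack([a,b]))
E
```

```text
(no output)
```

View pics/crop0.png

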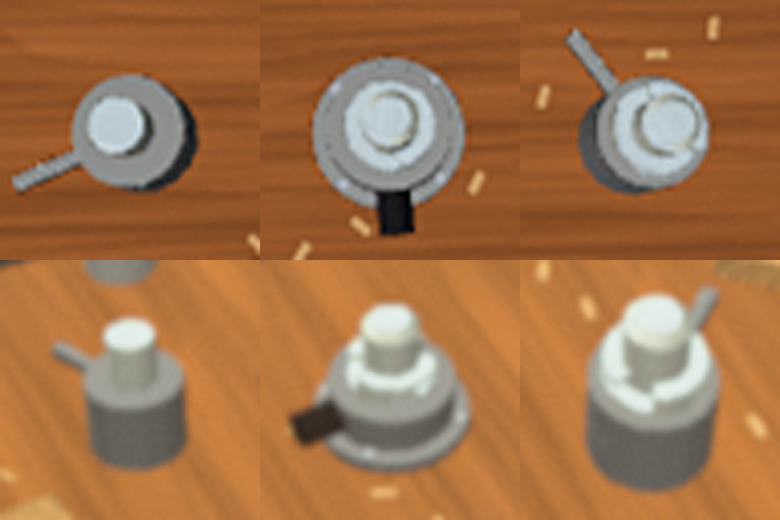

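The cap is top(175,209), with a plain knob. The section is top(347,200), with roofs. The base is top(257,196), with its hose pointing towards -x. Next I'll cast rays onto planes at known heights.

```bash
cat > h.py <<'E'
import cv2, numpy as np
from workcell import get_state, eyes, env
def ray(n,u,v):
    c=eyes.calibration(n);K=c["K"];T=np.array(c["camera_from_world"]);R=T[:3,:3]
    d=np.linalg.inv(K)@np.array([u,v,1.]); d=np.array([d[0],-d[1],-d[2]])
    return -R.T@T[:3,3], R.T@d
def onz(n,u,v,z):
    o,d=ray(n,u,v); return (o+d*(z-o[2])/d[2])
def proj(n,p):
    c=eyes.calibration(n);T=np.array(c["camera_from_world"]);q=T[:3,:3]@np.asarray(p)+T[:3,3]
    q=np.array([q[0],-q[1],-q[2]]);w=c["K"]@q;return w[:2]/w[2]
def ortho(n,im,cx,cy,z,half=0.06,N=400):
    # image rows: +x up, cols: -y right
    pts=[(cx+half,cy+half,z),(cx+half,cy-half,z),(cx-half,cy-half,z),(cx-half,cy+half,z)]
    src=np.float32([proj(n,p) for p in pts]);dst=np.float32([[0,0],[N,0],[N,N],[0,N]])
    return cv2.warpPerspective(im,cv2.getPerspectiveTransform(src,dst),(N,N),flags=cv2.INTER_CUBIC)
E
python3 - <<'E'
from h import *
t=cv2.imread("pics/top0.png"); s=cv2.imread("pics/side0.png")
for nm,uv,z in(("base",(257,196),.107),("sec",(349,199),.132),("cap",(172,208),.115)):
    print(nm,onz("top",*uv,z).round(4))
for nm,uv,z in(("base",(259,191),.107),("sec",(297,252),.132),("cap",(215,146),.115)):
    print(nm,onz("side",*uv,z).round(4))
E
```

```text
base [ 0.5368 -0.0009  0.107 ]
sec [ 0.5184 -0.2729  0.132 ]
cap [0.5052 0.255  0.115 ]
base [ 0.5419 -0.0185  0.107 ]
sec [ 0.5152 -0.2915  0.132 ]
cap [0.5043 0.2403 0.115 ]
```

```bash
python3 - <<'E'
from h import *
t=cv2.imread("pics/top0.png"); s=cv2.imread("pics/side0.png")
print(eyes.calibration("top").keys())
# known check: TCP projection
st=get_state(); p=st["tcp_pos"]; print("tcp px",proj("side",p),proj("top",p), "tip", proj("side",p-[0,0,.173]),proj("top",p-[0,0,.173]),"origin",proj("side",[0,0,0]))
tiles=[]
for n,im,L in(("top",t,((.537,0,.107),(.518,-.273,.132),(.505,.255,.115))),("side",s,((.537,0,.107),(.518,-.273,.132),(.505,.255,.115)))):
    row=[]
    for x,y,z in L:
        o=ortho(n,im,x,y,z,.05,260)
        for k in range(1,5): cv2.line(o,(52*k,0),(52*k,259),(0,0,255),1);cv2.line(o,(0,52*k),(259,52*k),(0,0,255),1)
        row.append(o)
    tiles.append(np.hstack(row))
cv2.imwrite("pics/orth0.png",np.vstack(tiles))
E
```

```text
dict_keys(['K', 'camera_from_world'])
tcp px [74.19975523 49.00567489] [  3.80358771 355.82584292] tip [88.53200448 96.79057436] [ 47.27582432 336.13840487] origin [ 84.98300136 272.92557849]
```

View pics/orth0.png

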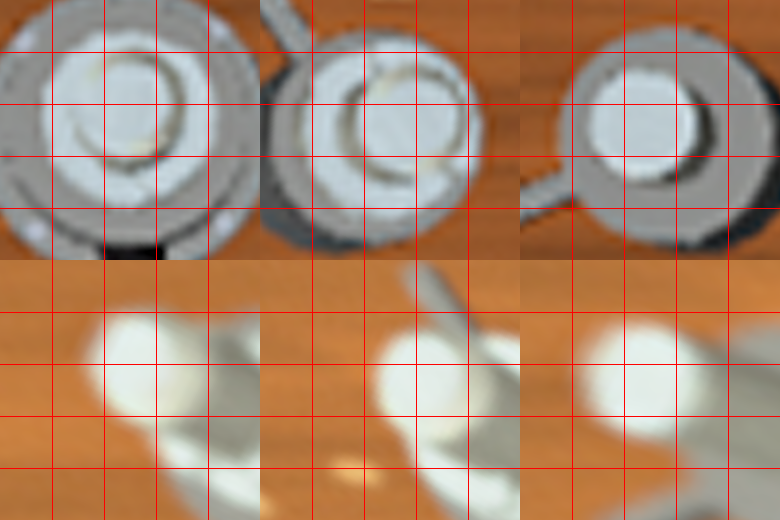

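```bash
python3 - <<'E'
from h import *
from scipy.optimize import least_squares
t=cv2.imread("pics/top0.png"); s=cv2.imread("pics/side0.png")
N=480;half=.08;sc=N/(2*half)
def analyse(nm,x,y,z,rad,mode,n="top",im=t):
    o=ortho(n,im,x,y,z,half,N); hsv=cv2.cvtColor(o,cv2.COLOR_BGR2HSV)
    if mode=="bright": m=((hsv[...,2]>175)&(hsv[...,1]<60))
    else: m=hsv[...,1]<80
    m=cv2.morphologyEx(m.astype(np.uint8)*255,cv2.MORPH_OPEN,np.ones((5,5)))
    c=max(cv2.findContours(m,cv2.RETR_EXTERNAL,cv2.CHAIN_APPROX_NONE)[0],key=cv2.contourArea)[:,0].astype(float)
    P=np.c_[x-(c[:,1]-N/2)/sc, y-(c[:,0]-N/2)/sc]
    f=lambda q:np.hypot(P[:,0]-q[0],P[:,1]-q[1])-q[2]
    a=least_squares(lambda q:f([*q,rad]),[x,y],loss="soft_l1",f_scale=.001).x
    b=least_squares(f,[x,y,rad],loss="soft_l1",f_scale=.001).x
    print(nm,n,mode,z,"fixedR",a.round(4),"free",b.round(4),"area r",np.sqrt(cv2.contourArea(c.astype(np.float32))/np.pi)/sc)
    cv2.imwrite(f"pics/m_{nm}_{n}_{mode}.png",np.hstack([o,cv2.cvtColor(m,cv2.COLOR_GRAY2BGR)]))
analyse("base",.537,0,.065,.034,"bright")
analyse("base",.537,0,.003,.062,"sat")
analyse("sec",.518,-.273,.09,.034,"bright")
analyse("sec",.518,-.273,.07,.043,"sat")
analyse("cap",.508,.257,.07,.043,"sat")
analyse("cap",.508,.257,.115,.021,"bright")
analyse("cap",.508,.257,.115,.021,"bright","side",s)
a=np.hstack([cv2.imread(f"pics/m_{k}.png")[:, :480] for k in("base_top_bright","sec_top_bright")]);
for k in range(2): pass
cv2.imwrite("pics/ob.png",cv2.resize(a,(800,400)))
m=np.hstack([cv2.imread(f"pics/m_{k}.png")[:, 480:] for k in("base_top_bright","base_top_sat","sec_top_bright","sec_top_sat","cap_top_sat")]);
cv2.imwrite("pics/om.png",cv2.resize(m,(800,160)))
E
```

```text
base top bright 0.065 fixedR [ 5.477e-01 -3.000e-04] free [ 5.477e-01 -4.000e-04  3.430e-02] area r 0.034246870563736306
base top sat 0.003 fixedR [ 0.549  -0.0007] free [ 0.549  -0.0007  0.0621] area r 0.06257871678285609
sec top bright 0.09 fixedR [ 0.5223 -0.2816] free [ 0.5221 -0.2811  0.0324] area r 0.03202462754508798
sec top sat 0.07 fixedR [ 0.5225 -0.2745] free [ 0.5243 -0.2753  0.0499] area r 0.049215458903001094
cap top sat 0.07 fixedR [0.5057 0.2567] free [0.5033 0.257  0.0469] area r 0.046829057145089885
cap top bright 0.115 fixedR [0.5074 0.2582] free [0.5075 0.2582 0.02  ] area r 0.02004483713520199
cap side bright 0.115 fixedR [0.5081 0.2562] free [0.508  0.2563 0.0222] area r 0.022228083113204032
```

View pics/ob.png

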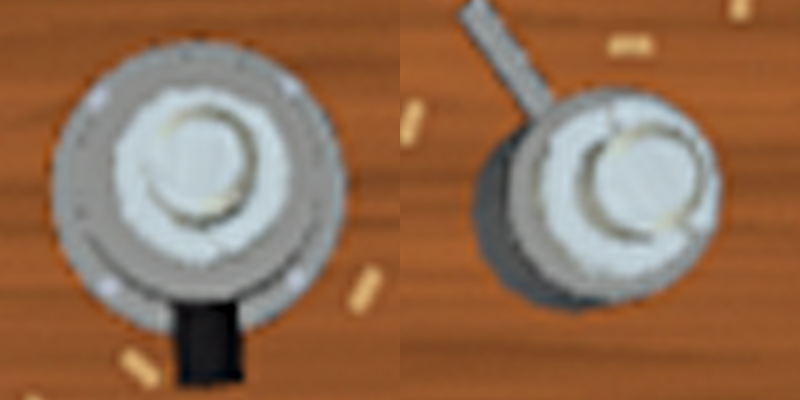

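View pics/om.png

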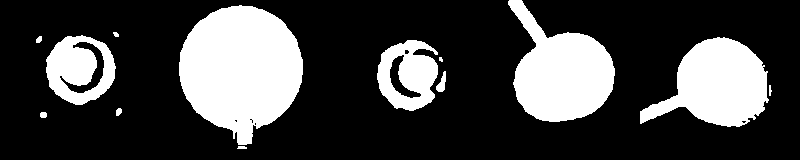

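```bash
python3 - <<'E'
from h import *
from scipy.optimize import least_squares
t=cv2.imread("pics/top0.png"); s=cv2.imread("pics/side0.png")
def pol(n,im,cx,cy,z,R=.045,N=360):
    o=ortho(n,im,cx,cy,z,.05,400)
    return o
def en(o,lo,hi): return np.clip((o.astype(float)-lo)*255/(hi-lo),0,255).astype(np.uint8)
b=ortho("top",t,.548,-.0005,.065,.045,400); b2=ortho("side",s,.548,-.0005,.065,.045,400)
cv2.imwrite("pics/gap.png",np.hstack([en(b,120,240),en(b2,120,255)]))
# section shoulder circle, clean side
N=480;half=.08;sc=3000.;x,y=.521,-.279
o=ortho("top",t,x,y,.07,half,N);m=(cv2.cvtColor(o,cv2.COLOR_BGR2HSV)[...,1]<80).astype(np.uint8)*255
c=max(cv2.findContours(m,cv2.RETR_EXTERNAL,cv2.CHAIN_APPROX_NONE)[0],key=cv2.contourArea)[:,0]
P=np.c_[x-(c[:,1]-N/2)/sc, y-(c[:,0]-N/2)/sc]
ang=np.degrees(np.arctan2(P[:,1]-y,P[:,0]-x))
k=(ang>-150)&(ang<10);Q=P[k]
print(least_squares(lambda q:np.hypot(Q[:,0]-q[0],Q[:,1]-q[1])-.043,[x,y],loss="soft_l1",f_scale=.001).x, least_squares(lambda q:np.hypot(Q[:,0]-q[0],Q[:,1]-q[1])-q[2],[x,y,.043],loss="soft_l1",f_scale=.001).x)
# levers: mask pixels radius>60 mm at lever-top plane .058
for nm,cx,cy in(("sec",.521,-.279),("cap",.5078,.2573)):
    o=ortho("top",t,cx,cy,.058,.12,720);h=cv2.cvtColor(o,cv2.COLOR_BGR2HSV)
    m=(h[...,1]<80);yy,xx=np.nonzero(m);X=-(yy-360)/3000;Y=-(xx-360)/3000;r=np.hypot(X,Y);k=(r>.06)&(r<.11)
    print(nm,"lever tip r",r[k].max(),"mean dir",np.degrees(np.arctan2(Y[k].mean(),X[k].mean())),"line",cv2.fitLine(np.float32(np.c_[X[k],Y[k]]),2,0,.01,.01).ravel(),k.sum())
E
```

```text
[ 0.5227377  -0.28419748] [ 0.5229619  -0.28474721  0.04253577]
sec lever tip r 0.09782353727219459 mean dir 31.77225468320921 line [0.8223267  0.56901556 0.06659199 0.04124415] 4459
cap lever tip r 0.09866891889321357 mean dir 113.66746098074175 line [ 0.3923441  -0.9198185  -0.03164257  0.07219516] 4275
```

View pics/gap.png

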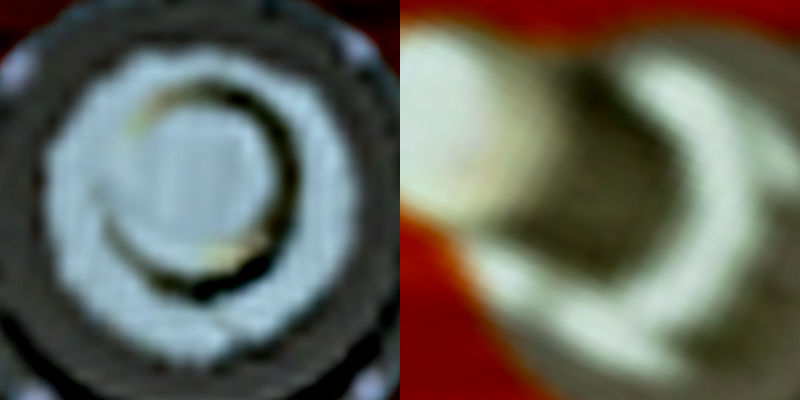

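```bash
python3 - <<'E'
from h import *
t=np.mean([eyes.read_camera("top").astype(float) for _ in range(6)],0); s=np.mean([eyes.read_camera("side").astype(float) for _ in range(6)],0)
np.save("t.npy",t);np.save("s.npy",s)
def c(im,u,v,r,lo,hi):
    o=cv2.resize(im[v-r:v+r,u-r:u+r],(400,400),interpolation=cv2.INTER_LANCZOS4);return np.clip((o-lo)*255/(hi-lo),0,255).astype(np.uint8)
cv2.imwrite("pics/z1.png",np.hstack([c(t,257,198,16,170,235),c(s,259,207,20,130,250)]))
cv2.imwrite("pics/z2.png",np.hstack([c(t,348,200,16,170,235),c(s,297,265,22,130,250)]))
E
```

```text
(no output)
```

View pics/z1.png

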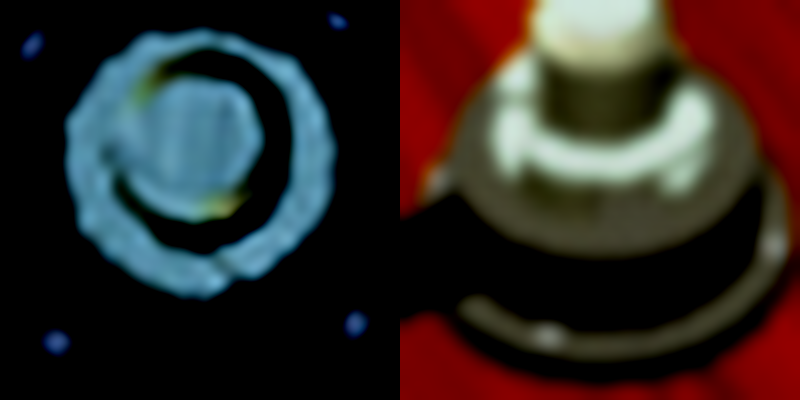

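View pics/z2.png

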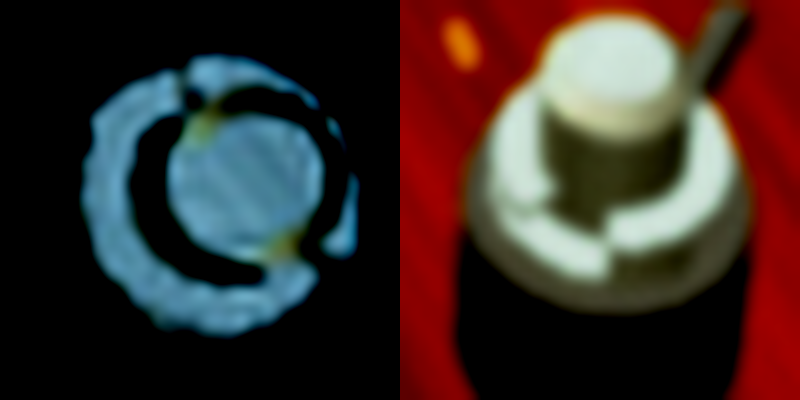

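```bash
python3 - <<'E'
from h import *
def P(n,px,py,u,v,r,z,c):
    k=400/(2*r); U=u-r+(px+.5)/k-.5; V=v-r+(py+.5)/k-.5
    p=onz(n,U,V,z)[:2]-c; print(n,(px,py),"r mm %.1f ang %.1f"%(1e3*np.hypot(*p),np.degrees(np.arctan2(p[1],p[0]))))
B=np.array([.548,-.0005]);S=np.array([.5225,-.284])
print("base")
for q in((228,268),(215,255),(105,155),(140,95)): P("top",*q,257,198,16,.065,B)
for q in((125,150),(122,160),(115,100),(290,150),(285,165),(305,95)): P("side",*q,259,207,20,.065,B)
print("sec")
for q in((185,90),(183,75),(320,255),(335,250)): P("top",*q,348,200,16,.09,S)
for q in((130,205),(110,205),(155,190),(205,220),(207,250)): P("side",*q,297,265,22,.09,S)
E
```

```text
base
top (228, 268) r mm 28.8 ang -167.0
top (215, 255) r mm 24.9 ang -172.4
top (105, 155) r mm 23.8 ang 86.9
top (140, 95) r mm 21.9 ang 41.7
side (125, 150) r mm 30.8 ang -162.4
side (122, 160) r mm 34.6 ang -158.1
side (115, 100) r mm 25.6 ang 151.5
side (290, 150) r mm 36.0 ang -63.2
side (285, 165) r mm 39.1 ang -72.4
side (305, 95) r mm 34.0 ang -21.2
sec
top (185, 90) r mm 27.4 ang 13.5
top (183, 75) r mm 31.1 ang 12.4
top (320, 255) r mm 28.7 ang -121.8
top (335, 250) r mm 31.4 ang -116.4
side (130, 205) r mm 29.8 ang -166.0
side (110, 205) r mm 34.4 ang -172.2
side (155, 190) r mm 20.7 ang -164.0
side (205, 220) r mm 24.7 ang -120.0
side (207, 250) r mm 35.2 ang -119.1
```

z1/z2 show the roof edges. On the section they fall at 13°, -120° and -166°, which agrees with the lever at 35°. On the base, the -y roof ends near -166° and the +y roof ends near 150°, so the base gap line is at about -10°. The section therefore has to go in with its lever at about 80°.

```bash
cat >> h.py <<'E'
def go(x,y,z,st=None):
    s=st or get_state();p=np.array(s["tcp_pos"]);w,a,b,c=s["orientation"]
    R=np.array([[1-2*(b*b+c*c),2*(a*b-w*c),2*(a*c+w*b)],[2*(a*b+w*c),1-2*(a*a+c*c),2*(b*c-w*a)],[2*(a*c-w*b),2*(b*c+w*a),1-2*(a*a+b*b)]])
    d=R.T@(np.array([x,y,z])-p)
    print("t=%.2f psi=%.2f tilt=%.2f"%(s["clock"],np.degrees(np.arctan2(R[1,0],R[0,0])),np.degrees(np.arccos(-R[2,2]))),"pos",p.round(4),"shift cm",(100*d).round(2),"F",np.round(s["wrist_force"],1),"gap",round(float(s["finger_gap"]),4))
    return d
E
python3 - <<'E'
from h import *
go(.45,.2,.405); go(.5225,-.284,.405)
t=np.load("t.npy")
print("glue",onz("top",252,122,.14),"rasp tips",onz("top",230,115,.02),onz("top",172,170,.02),"offcut",onz("top",298,145,.03))
E
```

```text
t=0.70 psi=162.71 tilt=0.01 pos [0.1709 0.549  0.4048] shift cm [-3.702e+01 -2.503e+01 -3.000e-02] F [ 0.1 -0.3 -0.1] gap 0.0856
t=0.70 psi=162.71 tilt=0.01 pos [0.1709 0.549  0.4048] shift cm [-5.833e+01 -6.909e+01 -3.000e-02] F [ 0.1 -0.3 -0.1] gap 0.0856
glue [0.75891785 0.00925583 0.14      ] rasp tips [0.82516941 0.0808727  0.02      ] [0.64071677 0.27500113 0.02      ] offcut [ 0.71353046 -0.14266255  0.03      ]
```

Call:
carry_out(motion=[{"tx": -4.1,"ty": -2.8},{"tx": -4.1,"ty": -2.8},{"tx": -4.1,"ty": -2.8},{"tx": -4.1,"ty": -2.8},{"tx": -4.1,"ty": -2.8},{"tx": -4.1,"ty": -2.8},{"tx": -4.1,"ty": -2.8},{"tx": -4.1,"ty": -2.8},{"tx": -4.2,"ty": -2.7},{"tx": -2.1,"ty": -4.4},{"tx": -2.1,"ty": -4.4},{"tx": -2.1,"ty": -4.4},{"tx": -2.1,"ty": -4.4},{"tx": -2.1,"ty": -4.4},{"tx": -2.1,"ty": -4.4},{"tx": -2.1,"ty": -4.4},{"tx": -2.2,"ty": -4.4},{"tx": -2.2,"ty": -4.4},{"tx": -2.2,"ty": -4.4}])

```text
invalid input at $.motion[0]: expected keys jaw, tx, ty, tz, wx, wy, wz
```

```bash
python3 - <<'E'
from h import *
go(.5225,-.284,.267)
s=eyes.read_camera("side");cv2.imwrite("pics/s1.png",np.hstack([cv2.resize(s[130:320,220:400],(540,570))]))
E
```

```text
t=0.70 psi=162.71 tilt=0.01 pos [0.1709 0.549  0.4048] shift cm [-58.33 -69.09  13.77] F [ 0.1 -0.3 -0.1] gap 0.0856
```

View pics/s1.png

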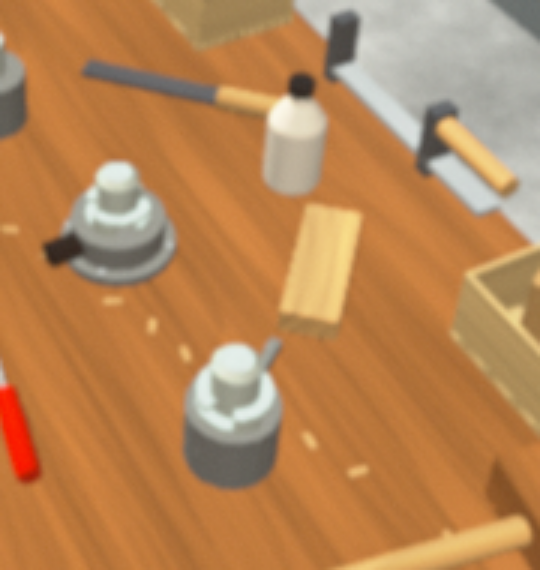

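The move was refused because every row needs all seven keys. I'll resend it with them.

Call:
carry_out(motion=[{"jaw": 1,"tx": -4.1,"ty": -2.8,"tz": 0,"wx": 0,"wy": 0,"wz": 0},{"jaw": 1,"tx": -4.1,"ty": -2.8,"tz": 0,"wx": 0,"wy": 0,"wz": 0},{"jaw": 1,"tx": -4.1,"ty": -2.8,"tz": 0,"wx": 0,"wy": 0,"wz": 0},{"jaw": 1,"tx": -4.1,"ty": -2.8,"tz": 0,"wx": 0,"wy": 0,"wz": 0},{"jaw": 1,"tx": -4.1,"ty": -2.8,"tz": 0,"wx": 0,"wy": 0,"wz": 0},{"jaw": 1,"tx": -4.1,"ty": -2.8,"tz": 0,"wx": 0,"wy": 0,"wz": 0},{"jaw": 1,"tx": -4.1,"ty": -2.8,"tz": 0,"wx": 0,"wy": 0,"wz": 0},{"jaw": 1,"tx": -4.1,"ty": -2.8,"tz": 0,"wx": 0,"wy": 0,"wz": 0},{"jaw": 1,"tx": -4.2,"ty": -2.7,"tz": 0,"wx": 0,"wy": 0,"wz": 0},{"jaw": 1,"tx": -2.1,"ty": -4.4,"tz": 0,"wx": 0,"wy": 0,"wz": 0},{"jaw": 1,"tx": -2.1,"ty": -4.4,"tz": 0,"wx": 0,"wy": 0,"wz": 0},{"jaw": 1,"tx": -2.1,"ty": -4.4,"tz": 0,"wx": 0,"wy": 0,"wz": 0},{"jaw": 1,"tx": -2.1,"ty": -4.4,"tz": 0,"wx": 0,"wy": 0,"wz": 0},{"jaw": 1,"tx": -2.1,"ty": -4.4,"tz": 0,"wx": 0,"wy": 0,"wz": 0},{"jaw": 1,"tx": -2.1,"ty": -4.4,"tz": 0,"wx": 0,"wy": 0,"wz": 0},{"jaw": 1,"tx": -2.1,"ty": -4.4,"tz": 0,"wx": 0,"wy": 0,"wz": 0},{"jaw": 1,"tx": -2.2,"ty": -4.4,"tz": 0,"wx": 0,"wy": 0,"wz": 0},{"jaw": 1,"tx": -2.2,"ty": -4.4,"tz": 0,"wx": 0,"wy": 0,"wz": 0},{"jaw": 1,"tx": -2.2,"ty": -4.4,"tz": 0,"wx": 0,"wy": 0,"wz": 0}])

```text
clock: 3.12
tcp_pos: [0.5222, -0.2857, 0.4048]
orientation: [0.0, 0.15, 0.989, -0.0]
wrist_force: [0.9, 0.1, -0.7]
finger_gap: 0.0855
```

```bash
python3 - <<'E'
from h import *
go(.5225,-.284,.267)
s=eyes.read_camera("side");cv2.imwrite("pics/s2.png",np.hstack([cv2.resize(s[130:320,220:400],(540,570))]))
E
```

```text
t=3.12 psi=162.70 tilt=0.03 pos [ 0.5222 -0.2857  0.4048] shift cm [ 0.03  0.17 13.78] F [ 0.9  0.1 -0.7] gap 0.0855
```

View pics/s2.png

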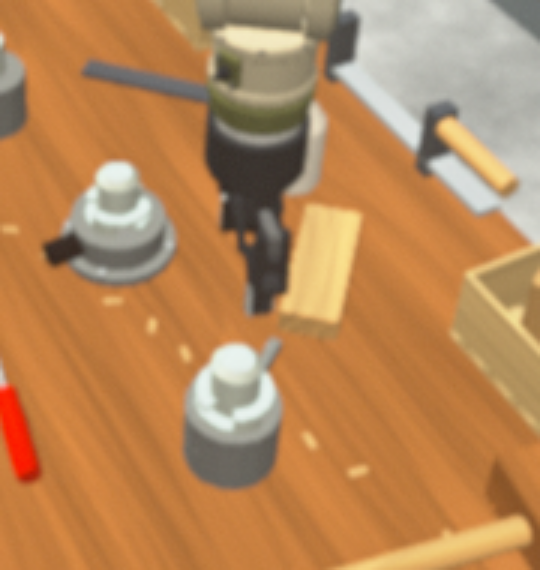

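Call:
carry_out(motion=[{"jaw": 1,"tx": 0,"ty": 0.2,"tz": 3,"wx": 0,"wy": 0,"wz": 0},{"jaw": 1,"tx": 0,"ty": 0,"tz": 3,"wx": 0,"wy": 0,"wz": 0},{"jaw": 1,"tx": 0,"ty": 0,"tz": 3,"wx": 0,"wy": 0,"wz": 0},{"jaw": 1,"tx": 0,"ty": 0,"tz": 3,"wx": 0,"wy": 0,"wz": 0},{"jaw": 1,"tx": 0,"ty": 0,"tz": 1.8,"wx": 0,"wy": 0,"wz": 0},{"jaw": 1,"tx": 0,"ty": 0,"tz": 0,"wx": 0,"wy": 0,"wz": 0},{"jaw": -0.2,"tx": 0,"ty": 0,"tz": 0,"wx": 0,"wy": 0,"wz": 0},{"jaw": -0.2,"tx": 0,"ty": 0,"tz": 0,"wx": 0,"wy": 0,"wz": 0},{"jaw": -0.2,"tx": 0,"ty": 0,"tz": 0,"wx": 0,"wy": 0,"wz": 0},{"jaw": -0.2,"tx": 0,"ty": 0,"tz": 0,"wx": 0,"wy": 0,"wz": 0},{"jaw": -0.2,"tx": 0,"ty": 0,"tz": 0,"wx": 0,"wy": 0,"wz": 0}], force=50)

```text
clock: 4.55
tcp_pos: [0.5231, -0.2826, 0.2681]
orientation: [0.001, 0.15, 0.989, -0.001]
wrist_force: [-1.0, -2.1, 6.6]
finger_gap: 0.0427
```

```bash
python3 - <<'E'
from h import *
go(.5225,-.284,.267)
s=eyes.read_camera("side");t=eyes.read_camera("top");cv2.imwrite("pics/s3.png",np.hstack([cv2.resize(s[200:320,240:360],(400,400)),cv2.resize(t[150:250,300:400],(400,400))]))
E
```

```text
t=4.55 psi=162.69 tilt=0.15 pos [ 0.5231 -0.2826  0.2681] shift cm [ 0.02 -0.15  0.11] F [-1.  -2.1  6.6] gap 0.0427
```

View pics/s3.png

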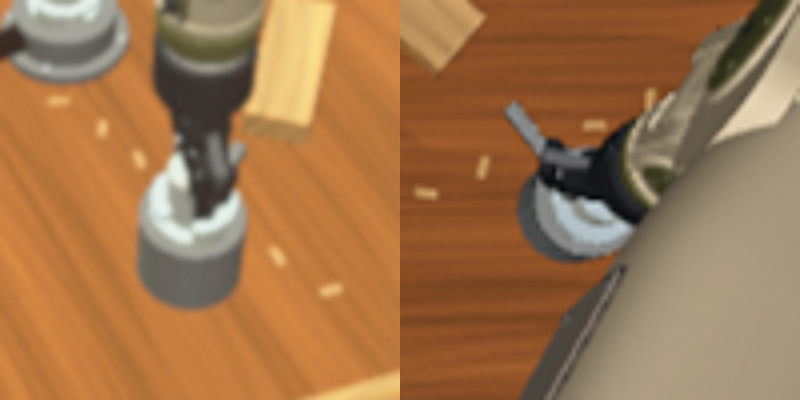

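Call:
carry_out(motion=[{"jaw": -0.2,"tx": 0,"ty": 0,"tz": -2,"wx": 0,"wy": 0,"wz": 0},{"jaw": -0.2,"tx": 0,"ty": 0,"tz": -4,"wx": 0,"wy": 0,"wz": 0},{"jaw": -0.2,"tx": 0,"ty": 0,"tz": -4,"wx": 0,"wy": 0,"wz": 0},{"jaw": -0.2,"tx": 0,"ty": 0,"tz": -4,"wx": 0,"wy": 0,"wz": 0},{"jaw": -0.2,"tx": 0,"ty": 0,"tz": -2,"wx": 0,"wy": 0,"wz": 0},{"jaw": -0.2,"tx": 1,"ty": 3,"tz": 0,"wx": 0,"wy": 0,"wz": 0},{"jaw": -0.2,"tx": 1,"ty": 5,"tz": 0,"wx": 0,"wy": 0,"wz": 0},{"jaw": -0.2,"tx": 1,"ty": 5,"tz": 0,"wx": 0,"wy": 0,"wz": 0},{"jaw": -0.2,"tx": 1,"ty": 5,"tz": 0,"wx": 0,"wy": 0,"wz": 0},{"jaw": -0.2,"tx": 1,"ty": 5,"tz": 0,"wx": 0,"wy": 0,"wz": 0},{"jaw": -0.2,"tx": 1,"ty": 4.5,"tz": 0,"wx": 0,"wy": 0,"wz": 0},{"jaw": -0.2,"tx": 0,"ty": 0,"tz": 0,"wx": 0,"wy": 0,"wz": -9},{"jaw": -0.2,"tx": 0,"ty": 0,"tz": 0,"wx": 0,"wy": 0,"wz": -9},{"jaw": -0.2,"tx": 0,"ty": 0,"tz": 0,"wx": 0,"wy": 0,"wz": -9},{"jaw": -0.2,"tx": 0,"ty": 0,"tz": 0,"wx": 0,"wy": 0,"wz": -9},{"jaw": -0.2,"tx": 0,"ty": 0,"tz": 0,"wx": 0,"wy": 0,"wz": -9},{"jaw": -0.2,"tx": 0,"ty": 0,"tz": 0,"wx": 0,"wy": 0,"wz": 0}])

```text
clock: 6.78
tcp_pos: [0.5469, -0.0016, 0.4256]
orientation: [-0.001, -0.239, 0.971, 0.001]
wrist_force: [0.3, -0.7, -5.8]
finger_gap: 0.0425
```

```bash
python3 - <<'E'
from h import *
go(.548,-.0005,.43)
s=eyes.read_camera("side");t=eyes.read_camera("top");cv2.imwrite("pics/s4s.png",s);cv2.imwrite("pics/s4t.png",t);cv2.imwrite("pics/s4.png",np.hstack([cv2.resize(s[100:240,190:330],(400,400)),cv2.resize(t[130:260,190:320],(400,400))]))
E
```

```text
t=6.78 psi=-152.38 tilt=0.15 pos [ 0.5469 -0.0016  0.4256] shift cm [-0.15  0.04 -0.44] F [ 0.3 -0.7 -5.8] gap 0.0425
```

View pics/s4.png

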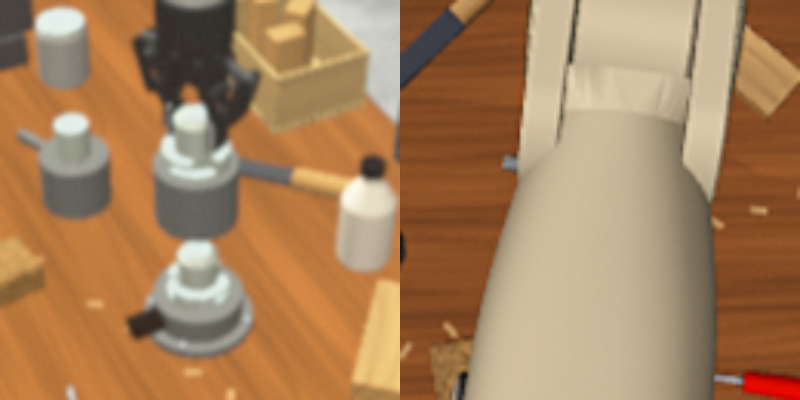

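```bash
python3 - <<'E'
from h import *
s=cv2.imread("pics/s4s.png");t=cv2.imread("pics/s4t.png")
c=np.array([.5469,-.0016])
p=onz("top",225,182,.2156)[:2]-c;print("lever tip",np.hypot(*p),np.degrees(np.arctan2(p[1],p[0])))
hsv=cv2.cvtColor(s,cv2.COLOR_BGR2HSV)
for v in range(164,182,3):
    r=hsv[v,190:330,1];u=np.nonzero(r<70)[0]+190;u=u[(u>235)&(u<285)];print(v,u.min(),u.max(),(u.min()+u.max())/2)
for z in(.16,.19,.22): print("proj axis",proj("side",[*c,z]))
for v in(188,190,192,194): 
    u=np.nonzero(hsv[v,:,1]<70)[0];u=u[(u>240)&(u<280)];print(v,u.min(),u.max(),(u.min()+u.max())/2)
print("base axis",proj("side",[.548,-.0005,.105]))
E
```

```text
lever tip 0.09212385411946761 79.51585853621295
164 245 272 258.5
167 245 272 258.5
170 245 272 258.5
173 245 272 258.5
176 245 271 258.0
179 247 269 258.0
proj axis [257.92036158 174.0099213 ]
proj axis [257.8696815  166.25530148]
proj axis [257.81739942 158.25555674]
188 252 265 258.5
190 252 265 258.5
192 250 266 258.0
194 248 269 258.5
base axis [258.17227995 187.30083367]
```

Call:
carry_out(motion=[{"jaw": -0.2,"tx": -0.1,"ty": 0,"tz": 2,"wx": 0,"wy": 0,"wz": 0},{"jaw": -0.2,"tx": 0,"ty": 0,"tz": 2.5,"wx": 0,"wy": 0,"wz": 0},{"jaw": -0.2,"tx": 0,"ty": 0,"tz": 2,"wx": 0,"wy": 0,"wz": 0},{"jaw": -0.2,"tx": 0,"ty": 0,"tz": 1,"wx": 0,"wy": 0,"wz": 0},{"jaw": -0.2,"tx": 0,"ty": 0,"tz": 0.6,"wx": 0,"wy": 0,"wz": 0},{"jaw": -0.2,"tx": 0,"ty": 0,"tz": 0.4,"wx": 0,"wy": 0,"wz": 0}])

```text
clock: 7.62
tcp_pos: [0.5483, -0.0013, 0.3419]
orientation: [0.0, -0.239, 0.971, -0.0]
wrist_force: [-0.0, 0.2, -4.7]
finger_gap: 0.0428
```

```bash
python3 - <<'E'
from h import *
go(.548,-.0005,.32)
E
```

```text
t=7.62 psi=-152.32 tilt=0.05 pos [ 0.5483 -0.0013  0.3419] shift cm [-0.    0.09  2.19] F [-0.   0.2 -4.7] gap 0.0428
```

Rim is at 0.074, the guide ring is over the cone, and there's no side force. I'll keep lowering slowly past the roofs at 0.064.

Call:
carry_out(motion=[{"jaw": -0.2,"tx": 0,"ty": 0,"tz": 0.4,"wx": 0,"wy": 0,"wz": 0},{"jaw": -0.2,"tx": 0,"ty": 0,"tz": 0.4,"wx": 0,"wy": 0,"wz": 0},{"jaw": -0.2,"tx": 0,"ty": 0,"tz": 0.3,"wx": 0,"wy": 0,"wz": 0},{"jaw": -0.2,"tx": 0,"ty": 0,"tz": 0.2,"wx": 0,"wy": 0,"wz": 0},{"jaw": -0.2,"tx": 0,"ty": 0,"tz": 0,"wx": 0,"wy": 0,"wz": 0}])

```text
clock: 8.25
tcp_pos: [0.5481, -0.0012, 0.3286]
orientation: [-0.0, -0.239, 0.971, 0.0]
wrist_force: [0.1, -0.1, -4.5]
finger_gap: 0.0428
```

```bash
python3 - <<'E'
from h import *
go(.548,-.0005,.32)
E
```

```text
t=8.25 psi=-152.29 tilt=0.02 pos [ 0.5481 -0.0012  0.3286] shift cm [-0.03  0.07  0.86] F [ 0.1 -0.1 -4.5] gap 0.0428
```

Call:
carry_out(motion=[{"jaw": -0.2,"tx": 0,"ty": 0,"tz": 0.3,"wx": 0,"wy": 0,"wz": 0},{"jaw": -0.2,"tx": 0,"ty": 0,"tz": 0.3,"wx": 0,"wy": 0,"wz": 0},{"jaw": -0.2,"tx": 0,"ty": 0,"tz": 0.2,"wx": 0,"wy": 0,"wz": 0},{"jaw": -0.2,"tx": 0,"ty": 0,"tz": 0,"wx": 0,"wy": 0,"wz": 0}])

```text
clock: 8.75
tcp_pos: [0.548, -0.0012, 0.3204]
orientation: [-0.0, -0.239, 0.971, 0.0]
wrist_force: [0.8, 0.5, -5.3]
finger_gap: 0.0429
```

```bash
python3 - <<'E'
from h import *
go(.548,-.0005,.32)
E
```

```text
t=8.75 psi=-152.29 tilt=0.03 pos [ 0.548  -0.0012  0.3204] shift cm [-0.03  0.06  0.04] F [ 0.8  0.5 -5.3] gap 0.0429
```

Call:
carry_out(motion=[{"jaw": 1,"tx": 0,"ty": 0,"tz": 0,"wx": 0,"wy": 0,"wz": 0},{"jaw": 1,"tx": 0,"ty": 0,"tz": 0,"wx": 0,"wy": 0,"wz": 0},{"jaw": 1,"tx": 0,"ty": 0,"tz": 0,"wx": 0,"wy": 0,"wz": 0},{"jaw": 1,"tx": 0,"ty": 0,"tz": 0,"wx": 0,"wy": 0,"wz": 0},{"jaw": 1,"tx": 0,"ty": 0,"tz": -2,"wx": 0,"wy": 0,"wz": 0},{"jaw": 1,"tx": 0,"ty": 0,"tz": -3,"wx": 0,"wy": 0,"wz": 0},{"jaw": 1,"tx": 0,"ty": 0,"tz": -3,"wx": 0,"wy": 0,"wz": 0},{"jaw": 1,"tx": 0,"ty": 0,"tz": -2,"wx": 0,"wy": 0,"wz": 0}])

```text
clock: 9.75
tcp_pos: [0.5483, -0.0013, 0.4224]
orientation: [0.001, -0.239, 0.971, -0.0]
wrist_force: [0.8, 1.0, -0.4]
finger_gap: 0.0853
```

```bash
python3 - <<'E'
from h import *
go(.548,-.0005,.42)
s=eyes.read_camera("side");t=eyes.read_camera("top");cv2.imwrite("pics/s5s.png",s);cv2.imwrite("pics/s5t.png",t);cv2.imwrite("pics/s5.png",np.hstack([cv2.resize(s[130:240,200:310],(400,400)),cv2.resize(t[130:260,190:320],(400,400))]))
# post tip if rim .050: tip z .182
print(proj("side",[.548,-.0005,.182]),proj("side",[.548,-.0005,.196]))
E
```

```text
t=9.75 psi=-152.29 tilt=0.11 pos [ 0.5483 -0.0013  0.4224] shift cm [-0.01  0.08  0.24] F [ 0.8  1.  -0.4] gap 0.0853
[258.05285624 168.02408393] [258.03011571 164.35342607]
```

View pics/s5.png

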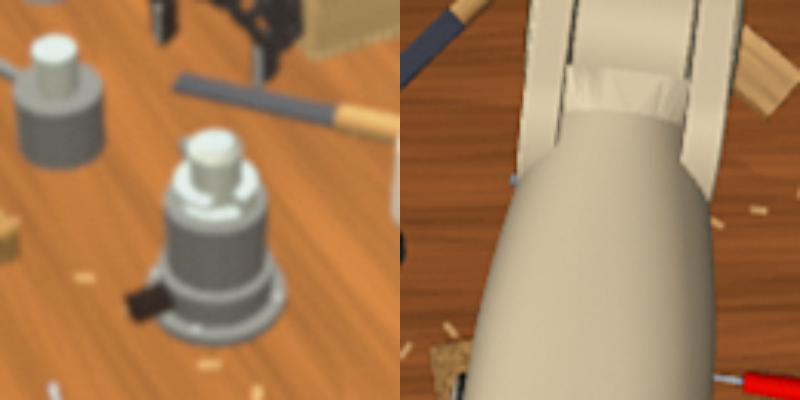

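The section has dropped through the gaps; its rim sits about 5 mm above the shoulder. Next I'll close the fingers, turn the tool so its x is tangential, and come down on the anticlockwise side of the lever.

Call:
carry_out(motion=[{"jaw": -1,"tx": 0,"ty": 0,"tz": 0,"wx": 0,"wy": 0,"wz": 9.4},{"jaw": -1,"tx": 0,"ty": 0,"tz": 0,"wx": 0,"wy": 0,"wz": 9.4},{"jaw": -1,"tx": 0,"ty": 0,"tz": 0,"wx": 0,"wy": 0,"wz": 9.4},{"jaw": -1,"tx": 0,"ty": 0,"tz": 0,"wx": 0,"wy": 0,"wz": 9.5},{"jaw": -1,"tx": 1.5,"ty": 4.3,"tz": 0,"wx": 0,"wy": 0,"wz": 0},{"jaw": -1,"tx": 1.5,"ty": 4.3,"tz": 0,"wx": 0,"wy": 0,"wz": 0},{"jaw": -1,"tx": 0,"ty": 0,"tz": 2,"wx": 0,"wy": 0,"wz": 0},{"jaw": -1,"tx": 0,"ty": 0,"tz": 4,"wx": 0,"wy": 0,"wz": 0},{"jaw": -1,"tx": 0,"ty": 0,"tz": 4,"wx": 0,"wy": 0,"wz": 0},{"jaw": -1,"tx": 0,"ty": 0,"tz": 4,"wx": 0,"wy": 0,"wz": 0},{"jaw": -1,"tx": 0,"ty": 0,"tz": 2.1,"wx": 0,"wy": 0,"wz": 0},{"jaw": -1,"tx": 0,"ty": 0,"tz": 0,"wx": 0,"wy": 0,"wz": 0}])

```text
clock: 11.35
tcp_pos: [0.532, 0.0886, 0.257]
orientation: [-0.003, 0.087, 0.996, -0.0]
wrist_force: [-0.2, -1.0, 0.5]
finger_gap: 0.0002
```

```bash
python3 - <<'E'
from h import *
go(.5334,.0889,.261)
s=eyes.read_camera("side");t=eyes.read_camera("top");cv2.imwrite("pics/s6.png",np.hstack([cv2.resize(s[130:240,200:310],(400,400)),cv2.resize(t[130:260,190:320],(400,400))]))
E
```

```text
t=11.35 psi=170.01 tilt=0.31 pos [0.532  0.0886 0.257 ] shift cm [-0.13  0.05 -0.4 ] F [-0.2 -1.   0.5] gap 0.0002
```

View pics/s6.png

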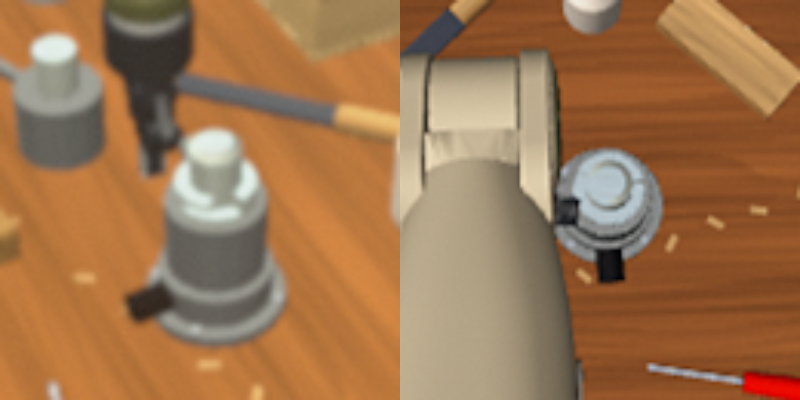

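Call:
carry_out(motion=[{"jaw": -1,"tx": -1.3,"ty": 0,"tz": 0,"wx": 0,"wy": 0,"wz": 0},{"jaw": -1,"tx": -0.91,"ty": 0.14,"tz": 0,"wx": 0,"wy": 0,"wz": 6},{"jaw": -1,"tx": -0.91,"ty": 0.14,"tz": 0,"wx": 0,"wy": 0,"wz": 6},{"jaw": -1,"tx": -0.91,"ty": 0.14,"tz": 0,"wx": 0,"wy": 0,"wz": 6},{"jaw": -1,"tx": -0.91,"ty": 0.14,"tz": 0,"wx": 0,"wy": 0,"wz": 6}])

```text
clock: 12.08
tcp_pos: [0.5837, 0.0797, 0.2609]
orientation: [0.001, 0.294, 0.956, 0.0]
wrist_force: [-0.3, 0.3, 0.0]
finger_gap: 0.0002
```

```bash
cat >> h.py <<'E'
def arc(c=(.548,-.001)):
    s=get_state();d=go(*s["tcp_pos"],s);p=np.array(s["tcp_pos"][:2])-c
    w,a,b,cc=s["orientation"];psi=2*np.arctan2(b,a);ex=np.array([np.cos(psi),np.sin(psi)]);ey=np.array([np.sin(psi),-np.cos(psi)])
    print("s=%.2f r=%.2f cm, lever frame angle %.1f, lever angle if touching(17mm) %.1f"%(100*p@ex,100*p@ey,np.degrees(psi)%360-90,np.degrees(np.arctan2(p[1],p[0])-np.arcsin(.017/np.hypot(*p)))))
    F=np.array(s["wrist_force"][:2]);print("Ftan",F@ex,"Frad",F@ey,"M",np.round(s["ft_torque"],2))
E
python3 - <<'E'
from h import *
arc()
s=eyes.read_camera("side");t=eyes.read_camera("top");cv2.imwrite("pics/s7.png",np.hstack([cv2.resize(s[130:240,200:310],(400,400)),cv2.resize(t[130:260,190:320],(400,400))]))
E
```

```text
t=12.07 psi=145.81 tilt=0.12 pos [0.5837 0.0797 0.2609] shift cm [0. 0. 0.] F [-0.3  0.3  0. ] gap 0.0002
s=1.58 r=8.68 cm, lever frame angle 55.8, lever angle if touching(17mm) 55.0
Ftan 0.43237062686156796 Frad 0.11844236664429775 M [0.01 0.17 0.02]
```

View pics/s7.png

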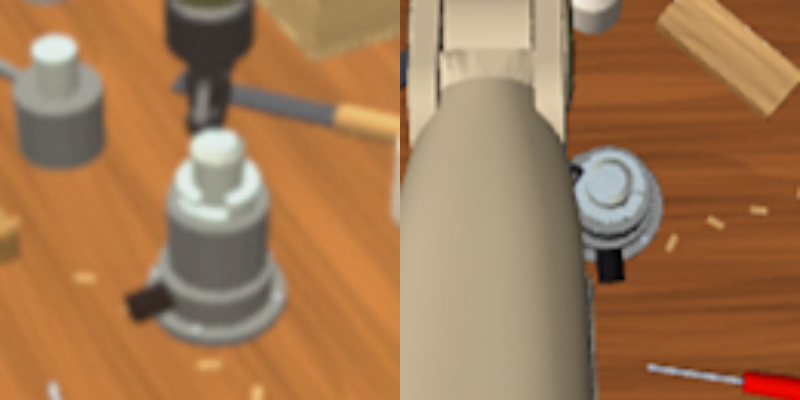

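Call:
carry_out(motion=[{"jaw": -1,"tx": -0.91,"ty": 0.14,"tz": 0,"wx": 0,"wy": 0,"wz": 6},{"jaw": -1,"tx": -0.91,"ty": 0.14,"tz": 0,"wx": 0,"wy": 0,"wz": 6},{"jaw": -1,"tx": -0.91,"ty": 0.14,"tz": 0,"wx": 0,"wy": 0,"wz": 6},{"jaw": -1,"tx": -0.91,"ty": 0.14,"tz": 0,"wx": 0,"wy": 0,"wz": 6},{"jaw": -1,"tx": -0.91,"ty": 0.14,"tz": 0,"wx": 0,"wy": 0,"wz": 6},{"jaw": -1,"tx": -0.91,"ty": 0.14,"tz": 0,"wx": 0,"wy": 0,"wz": 6},{"jaw": -1,"tx": -0.91,"ty": 0.14,"tz": 0,"wx": 0,"wy": 0,"wz": 6},{"jaw": -1,"tx": -0.91,"ty": 0.14,"tz": 0,"wx": 0,"wy": 0,"wz": 6},{"jaw": -1,"tx": 0,"ty": 0,"tz": 0,"wx": 0,"wy": 0,"wz": 0}])

```text
clock: 13.3
tcp_pos: [0.6324, 0.0277, 0.2603]
orientation: [0.001, 0.655, 0.755, 0.0]
wrist_force: [0.1, -0.1, -0.5]
finger_gap: -0.0003
```

```bash
python3 - <<'E'
from h import *
arc()
s=eyes.read_camera("side");t=eyes.read_camera("top");cv2.imwrite("pics/s8.png",np.hstack([cv2.resize(s[130:240,200:310],(400,400)),cv2.resize(t[130:260,190:320],(400,400))]))
E
```

```text
t=13.30 psi=98.12 tilt=0.08 pos [0.6324 0.0277 0.2603] shift cm [0. 0. 0.] F [ 0.1 -0.1 -0.5] gap -0.0003
s=1.65 r=8.76 cm, lever frame angle 8.1, lever angle if touching(17mm) 7.8
Ftan -0.12179425283366901 Frad 0.11006638353143748 M [-0.01  0.03  0.02]
```

View pics/s8.png

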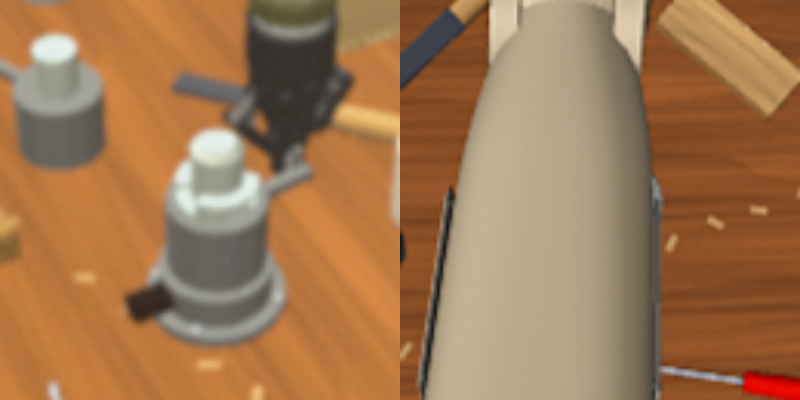

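Call:
carry_out(motion=[{"jaw": -1,"tx": -0.61,"ty": 0.09,"tz": 0,"wx": 0,"wy": 0,"wz": 4},{"jaw": -1,"tx": -0.61,"ty": 0.09,"tz": 0,"wx": 0,"wy": 0,"wz": 4},{"jaw": -1,"tx": -0.61,"ty": 0.09,"tz": 0,"wx": 0,"wy": 0,"wz": 4},{"jaw": -1,"tx": 0,"ty": 0,"tz": 0,"wx": 0,"wy": 0,"wz": 0}])

```text
clock: 13.9
tcp_pos: [0.6358, 0.0103, 0.26]
orientation: [0.0, 0.731, 0.683, 0.0]
wrist_force: [0.7, -0.2, -0.2]
finger_gap: -0.0002
```

```bash
python3 - <<'E'
from h import *
arc()
E
```

```text
t=13.90 psi=86.14 tilt=0.04 pos [0.6358 0.0103 0.26  ] shift cm [0. 0. 0.] F [ 0.7 -0.2 -0.2] gap -0.0002
s=1.72 r=8.69 cm, lever frame angle -3.9, lever angle if touching(17mm) -3.8
Ftan -0.14142273682529355 Frad 0.6733782844992138 M [ 0.    0.01 -0.03]
```

Call:
carry_out(motion=[{"jaw": -1,"tx": -0.45,"ty": 0.07,"tz": 0,"wx": 0,"wy": 0,"wz": 3},{"jaw": -1,"tx": -0.45,"ty": 0.07,"tz": 0,"wx": 0,"wy": 0,"wz": 3},{"jaw": -1,"tx": 0,"ty": 0,"tz": 0,"wx": 0,"wy": 0,"wz": 0}])

```text
clock: 14.28
tcp_pos: [0.6362, 0.0013, 0.2598]
orientation: [0.0, 0.765, 0.644, 0.0]
wrist_force: [-0.4, -0.2, -0.4]
finger_gap: -0.0002
```

```bash
python3 - <<'E'
from h import *
arc()
s=eyes.read_camera("side");cv2.imwrite("pics/s9s.png",s);cv2.imwrite("pics/s9.png",cv2.resize(s[150:230,210:310],(750,600),interpolation=cv2.INTER_CUBIC))
E
```

```text
t=14.28 psi=80.15 tilt=0.01 pos [0.6362 0.0013 0.2598] shift cm [0. 0. 0.] F [-0.4 -0.2 -0.4] gap -0.0002
s=1.74 r=8.65 cm, lever frame angle -9.8, lever angle if touching(17mm) -9.6
Ftan -0.231051531994465 Frad -0.32757344375320674 M [-0.02  0.01  0.01]
```

View pics/s9.png

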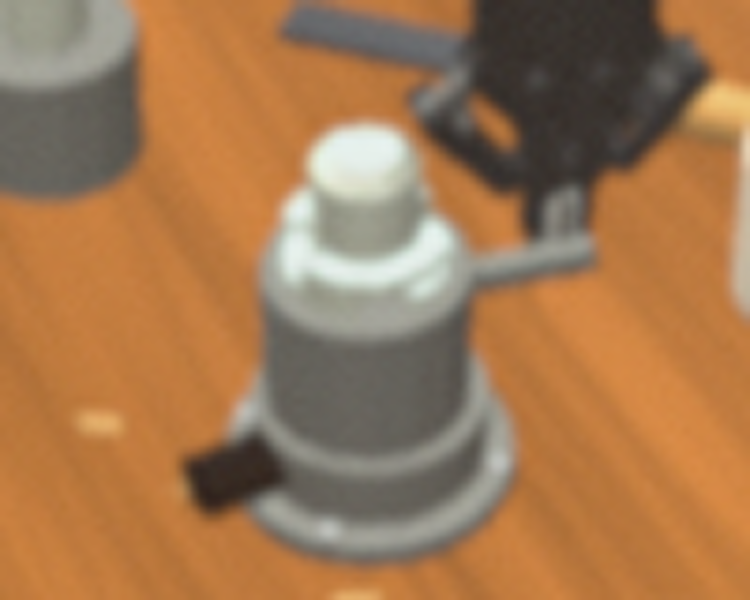

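Call:
carry_out(motion=[{"jaw": -1,"tx": -0.45,"ty": 0.07,"tz": 0,"wx": 0,"wy": 0,"wz": 3},{"jaw": -1,"tx": 0,"ty": 0,"tz": 0,"wx": 0,"wy": 0,"wz": 0}])

```text
clock: 14.58
tcp_pos: [0.6361, -0.0033, 0.2597]
orientation: [0.0, 0.782, 0.623, 0.0]
wrist_force: [-0.1, -0.5, -0.9]
finger_gap: -0.0004
```

```bash
python3 - <<'E'
from h import *
arc()
E
```

```text
t=14.57 psi=77.13 tilt=0.00 pos [ 0.6361 -0.0033  0.2597] shift cm [0. 0. 0.] F [-0.1 -0.5 -0.9] gap -0.0004
s=1.74 r=8.64 cm, lever frame angle -12.9, lever angle if touching(17mm) -12.6
Ftan -0.5433744288247906 Frad -0.004543713619525757 M [ 0.02 -0.04  0.06]
```

Call:
carry_out(motion=[{"jaw": -1,"tx": -0.3,"ty": 0.05,"tz": 0,"wx": 0,"wy": 0,"wz": 2},{"jaw": -1,"tx": 0,"ty": 0,"tz": 0,"wx": 0,"wy": 0,"wz": 0}])

```text
clock: 14.82
tcp_pos: [0.636, -0.0065, 0.2597]
orientation: [-0.0, 0.793, 0.609, 0.0]
wrist_force: [-0.0, 0.5, 1.3]
finger_gap: -0.0001
```

```bash
python3 - <<'E'
from h import *
arc()
s=eyes.read_camera("side");cv2.imwrite("pics/s10s.png",s);cv2.imwrite("pics/s10.png",cv2.resize(s[150:230,210:310],(750,600),interpolation=cv2.INTER_CUBIC))
E
```

```text
t=14.82 psi=75.02 tilt=0.00 pos [ 0.636  -0.0065  0.2597] shift cm [0. 0. 0.] F [-0.   0.5  1.3] gap -0.0001
s=1.74 r=8.64 cm, lever frame angle -15.0, lever angle if touching(17mm) -14.7
Ftan 0.52251720873915 Frad -0.1530325358196561 M [ 0.05  0.03 -0.03]
```

View pics/s10.png

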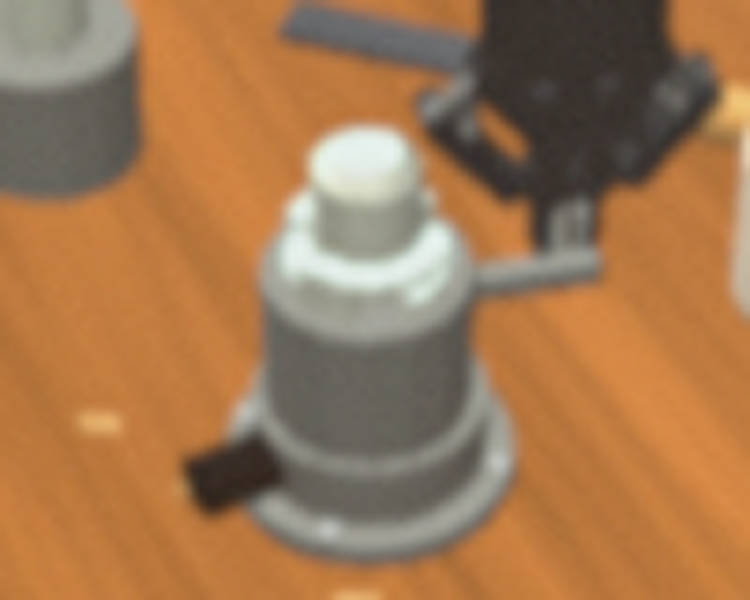

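Call:
carry_out(motion=[{"jaw": -1,"tx": -0.3,"ty": 0.05,"tz": 0,"wx": 0,"wy": 0,"wz": 2},{"jaw": -1,"tx": 0,"ty": 0,"tz": 0,"wx": 0,"wy": 0,"wz": 0}])

```text
clock: 15.12
tcp_pos: [0.6357, -0.0097, 0.2597]
orientation: [0.0, 0.804, 0.595, 0.0]
wrist_force: [-0.1, -0.3, -0.2]
finger_gap: -0.0001
```

```bash
cat >> h.py <<'E'
def tiprow(im,u0=252,u1=264,v0=140,v1=185):
    # row where bright post-top edge begins (subpixel) averaged over columns, using blue channel
    g=im[:,:,0].astype(float);o=[]
    for u in range(u0,u1+1):
        c=g[v0:v1,u];h=155
        k=np.nonzero((c[:-1]<h)&(c[1:]>=h))[0]
        if len(k): k=k[0];o.append(v0+k+(h-c[k])/(c[k+1]-c[k]))
    return np.round(o,1)
E
python3 - <<'E'
from h import *
arc()
s=eyes.read_camera("side");cv2.imwrite("pics/s11s.png",s)
for f in("s5s","s9s","s10s","s11s"): print(f,tiprow(cv2.imread(f"pics/{f}.png")))
p=onz("side",290,185,.1)[:2]-[.548,-.001];print(np.hypot(*p),np.degrees(np.arctan2(p[1],p[0])))
E
```

```text
t=15.12 psi=72.97 tilt=0.01 pos [ 0.6357 -0.0097  0.2597] shift cm [0. 0. 0.] F [-0.1 -0.3 -0.2] gap -0.0001
s=1.73 r=8.64 cm, lever frame angle -17.0, lever angle if touching(17mm) -16.8
Ftan -0.34177167274596937 Frad 0.036038958447656796 M [-0.02 -0.04  0.  ]
s5s [167.3 166.8 166.2 165.7 165.4 165.2 165.1 165.1 165.2 165.4 165.6 166.1
 167.3]
s9s [168.6 167.7 167.  166.6 166.4 166.3 166.2 166.2 166.3 166.5 166.8 167.6
 169.2]
s10s [168.8 168.  167.4 167.  166.7 166.5 166.5 166.5 166.6 166.7 167.  167.8
 169.4]
s11s [168.9 168.  167.5 167.2 166.8 166.6 166.5 166.5 166.6 166.8 167.3 167.9
 169.3]
0.09950273332336391 -17.0722603002525
```

```bash
python3 - <<'E'
from h import *
o=[]
for f in("s9s","s10s","s11s"):
    s=cv2.imread(f"pics/{f}.png");o.append(cv2.resize(s[172:196,266:296],(390,312),interpolation=cv2.INTER_CUBIC))
    h=cv2.cvtColor(s,cv2.COLOR_BGR2HSV)
    # lever centroid rows per column
    for u in(276,280,284): 
        c=[v for v in range(175,195) if h[v,u,1]<90 and h[v,u,2]>95]; print(f,u,c)
cv2.imwrite("pics/lev.png",np.vstack([np.hstack(o[:2]),np.hstack([o[2],o[2]*0])]))
E
```

```text
s9s 276 [183, 184, 185, 186, 187]
s9s 280 [182, 183, 184, 185, 186]
s9s 284 [176, 177, 178, 179, 180, 181, 182, 183, 184, 185]
s10s 276 [185, 186, 187, 188]
s10s 280 [184, 185, 186, 187, 188]
s10s 284 [178, 179, 180, 181, 182, 183, 184, 185, 186, 187]
s11s 276 [185, 186, 187, 188, 189]
s11s 280 [185, 186, 187, 188]
s11s 284 [178, 179, 180, 181, 182, 183, 184, 185, 186, 187, 188]
```

View pics/lev.png

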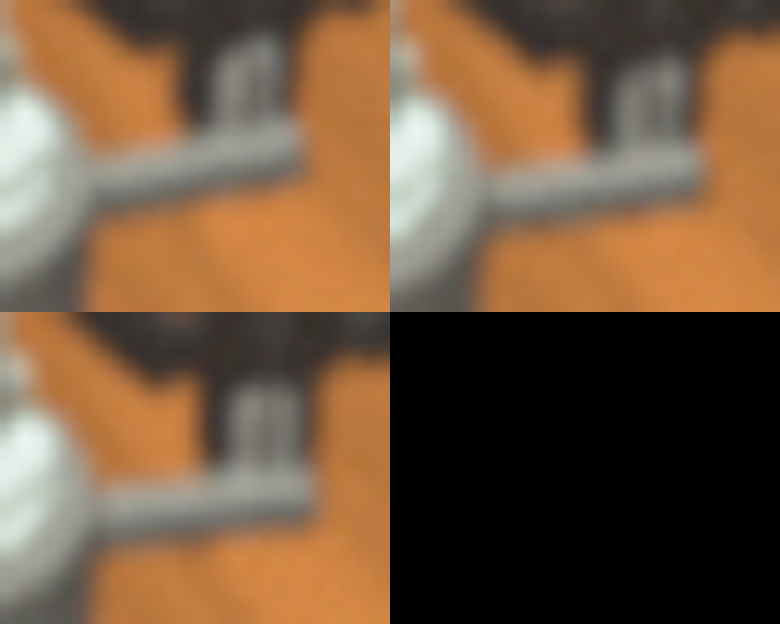

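Call:
carry_out(motion=[{"jaw": -1,"tx": -0.3,"ty": 0.05,"tz": 0,"wx": 0,"wy": 0,"wz": 2},{"jaw": -1,"tx": 0,"ty": 0,"tz": 0,"wx": 0,"wy": 0,"wz": 0}])

```text
clock: 15.42
tcp_pos: [0.6354, -0.0128, 0.2597]
orientation: [0.0, 0.814, 0.58, 0.0]
wrist_force: [-0.7, 0.8, -0.1]
finger_gap: 0.0003
```

```bash
python3 - <<'E'
from h import *
arc()
s=eyes.read_camera("side");cv2.imwrite("pics/s12s.png",s);print(tiprow(s))
E
```

```text
t=15.43 psi=70.96 tilt=0.02 pos [ 0.6354 -0.0128  0.2597] shift cm [0. 0. 0.] F [-0.7  0.8 -0.1] gap 0.0003
s=1.74 r=8.65 cm, lever frame angle -19.0, lever angle if touching(17mm) -18.8
Ftan 0.5011477899342807 Frad -0.9261915754127387 M [ 0.09 -0.15 -0.01]
[169.3 168.3 167.6 167.2 166.9 166.7 166.5 166.5 166.6 166.8 167.2 167.6
 168.8]
```

Call:
carry_out(motion=[{"jaw": -1,"tx": -0.3,"ty": 0.05,"tz": 0,"wx": 0,"wy": 0,"wz": 2},{"jaw": -1,"tx": 0,"ty": 0,"tz": 0,"wx": 0,"wy": 0,"wz": 0}])

```text
clock: 15.72
tcp_pos: [0.6352, -0.0149, 0.2599]
orientation: [-0.001, 0.824, 0.566, 0.001]
wrist_force: [3.2, 5.4, -0.6]
finger_gap: -0.0002
```

```bash
python3 - <<'E'
from h import *
arc()
s=eyes.read_camera("side");cv2.imwrite("pics/s13s.png",s);print(tiprow(s))
o=[]
for f in("s10s","s11s","s12s","s13s"):
    s=cv2.imread(f"pics/{f}.png");o.append(cv2.resize(s[172:196,266:296],(390,290),interpolation=cv2.INTER_CUBIC))
cv2.imwrite("pics/lev2.png",np.vstack([np.hstack(o[:2]),np.hstack(o[2:])]))
E
```

```text
t=15.72 psi=68.97 tilt=0.16 pos [ 0.6352 -0.0149  0.2599] shift cm [0. 0. 0.] F [ 3.2  5.4 -0.6] gap -0.0002
s=1.83 r=8.64 cm, lever frame angle -21.0, lever angle if touching(17mm) -20.1
Ftan 6.206426999270931 Frad 1.0273766823793489 M [ 1.04 -0.54  0.09]
[169.3 168.3 167.6 167.2 167.  166.7 166.5 166.5 166.6 166.9 167.2 167.6
 168.8]
```

View pics/lev2.png

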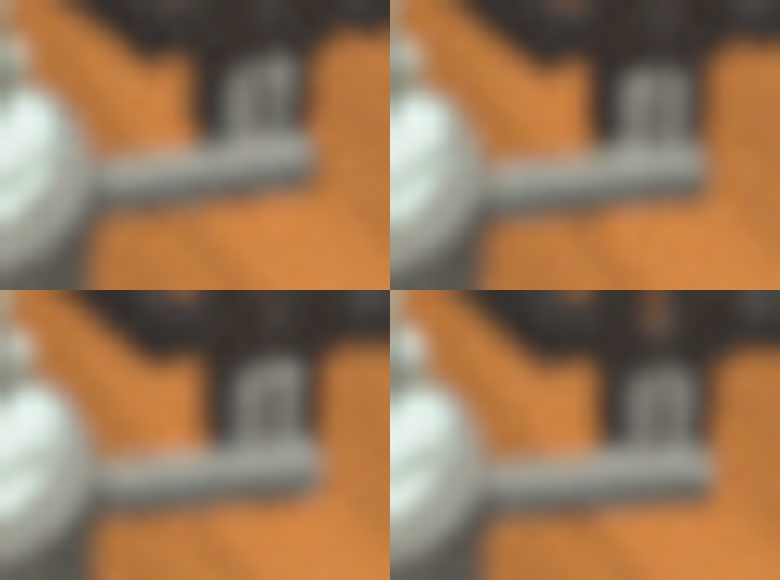

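Call:
carry_out(motion=[{"jaw": -1,"tx": -0.15,"ty": 0,"tz": 0,"wx": 0,"wy": 0,"wz": 0},{"jaw": -1,"tx": 0,"ty": 0,"tz": 0,"wx": 0,"wy": 0,"wz": 0},{"jaw": -1,"tx": 0.6,"ty": 0,"tz": 0,"wx": 0,"wy": 0,"wz": 0},{"jaw": -1,"tx": 2,"ty": 0,"tz": 0,"wx": 0,"wy": 0,"wz": 0},{"jaw": -1,"tx": 3,"ty": 0,"tz": -2,"wx": 0,"wy": 0,"wz": 0},{"jaw": -1,"tx": 4,"ty": 0,"tz": -4,"wx": 0,"wy": 0,"wz": 0},{"jaw": -1,"tx": 4,"ty": 0,"tz": -4,"wx": 0,"wy": 0,"wz": 0},{"jaw": -1,"tx": 4,"ty": 0,"tz": -4,"wx": 0,"wy": 0,"wz": 0}])

```text
clock: 16.77
tcp_pos: [0.6975, 0.1494, 0.401]
orientation: [0.0, 0.824, 0.566, 0.0]
wrist_force: [1.0, -0.8, 0.7]
finger_gap: -0.0
```

```bash
python3 - <<'E'
from h import *
arc()
s=eyes.read_camera("side");t=eyes.read_camera("top");cv2.imwrite("pics/s14s.png",s);cv2.imwrite("pics/s14t.png",t);print(tiprow(s))
cv2.imwrite("pics/s14.png",np.hstack([cv2.resize(s[150:230,220:300],(400,400),interpolation=cv2.INTER_CUBIC),cv2.resize(t[150:250,207:307],(400,400),interpolation=cv2.INTER_CUBIC)]))
E
```

```text
t=16.77 psi=68.99 tilt=0.02 pos [0.6975 0.1494 0.401 ] shift cm [0. 0. 0.] F [ 1.  -0.8  0.7] gap -0.0
s=19.40 r=8.56 cm, lever frame angle -21.0, lever angle if touching(17mm) 40.6
Ftan -0.35005584660208844 Frad 1.242812339343445 M [-0.06 -0.04 -0.03]
[169.2 168.3 167.7 167.2 167.  166.7 166.5 166.5 166.5 166.7 167.  167.5
 168.5]
```

View pics/s14.png

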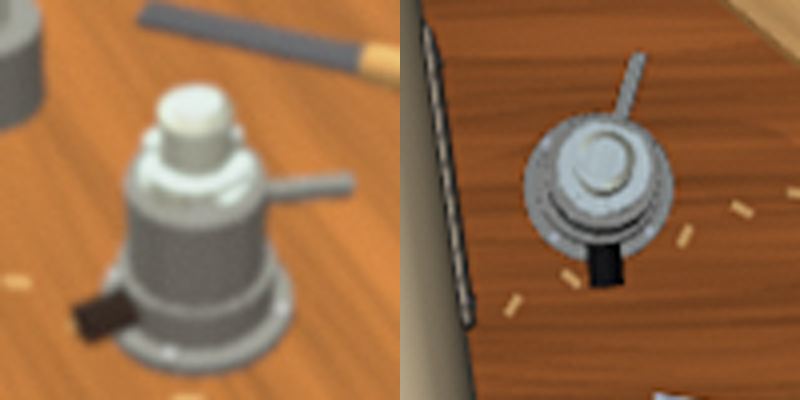

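```bash
python3 - <<'E'
from h import *
for f in("s5","s6","s7","s8"):
    a=cv2.imread(f"pics/{f}.png")[:,:400]; b=cv2.resize(a,(110,110),interpolation=cv2.INTER_AREA)
    print(f,130+tiprow(b,52,64,10,55))
# lever angle from top
t=cv2.imread("pics/s14t.png")
for cx,cy in((.548,-.001),(.547,-.002)):
    o=ortho("top",t,cx,cy,.103,.12,720);h=cv2.cvtColor(o,cv2.COLOR_BGR2HSV)
    m=(h[...,1]<80);yy,xx=np.nonzero(m);X=-(yy-360)/3000;Y=-(xx-360)/3000;r=np.hypot(X,Y);k=(r>.066)&(r<.105)&(X>.04)
    d=cv2.fitLine(np.float32(np.c_[X[k],Y[k]]),2,0,.01,.01).ravel()
    print("dir",np.degrees(np.arctan2(Y[k].mean(),X[k].mean())),"line",np.degrees(np.arctan2(d[1],d[0])),"off mm",1e3*(d[2]*d[1]-d[3]*d[0]),r[k].max(),k.sum())
    cv2.imwrite("pics/o14.png",cv2.resize(np.hstack([o,cv2.cvtColor(m.astype(np.uint8)*255,cv2.COLOR_GRAY2BGR)]),(800,400)))
E
```

```text
s5 [167.4 166.8 166.2 165.7 165.4 165.2 165.1 165.2 165.2 165.4 165.7 166.2
 167.4]
s6 [167.4 166.8 166.2 165.8 165.5 165.3 165.2 165.2 165.3 165.4 165.7 166.2
 167.4]
s7 [170.  167.5 166.6 166.  165.5 165.3 165.3 165.3 165.3 165.3 165.4 165.7
 166.3]
s8 [169.3 167.6 166.7 166.  165.5 165.3 165.2 165.2 165.2 165.3 165.5 165.9
 166.6]
dir -19.47912526884331 line -19.801943 off mm -0.45770967 0.09753916592266354 3264
dir -18.57830031707893 line -19.85291 off mm -1.8138531 0.09814558347452805 3331
```

View pics/o14.png

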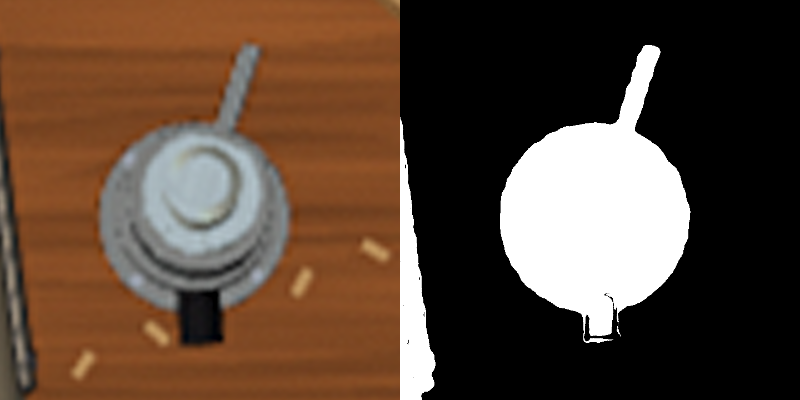

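The section is locked. Its lever is at -19.6° against the stop, and its tip dropped about 1.4 px, or roughly 5 mm. The cap therefore has to enter with its lever at about 70.4°, so it turns -42.7° from 113.1°.

Call:
carry_out(motion=[{"jaw": 1,"tx": 0,"ty": 0,"tz": 0,"wx": 0,"wy": 0,"wz": -9},{"jaw": 1,"tx": 0,"ty": 0,"tz": 0,"wx": 0,"wy": 0,"wz": -9},{"jaw": 1,"tx": 0,"ty": 0,"tz": 0,"wx": 0,"wy": 0,"wz": -9},{"jaw": 1,"tx": 0,"ty": 0,"tz": 0,"wx": 0,"wy": 0,"wz": -9},{"jaw": 1,"tx": 0,"ty": 0,"tz": 0,"wx": 0,"wy": 0,"wz": -9},{"jaw": 1,"tx": 0,"ty": 0,"tz": 0,"wx": 0,"wy": 0,"wz": 0}])

```text
clock: 17.62
tcp_pos: [0.6971, 0.1475, 0.3988]
orientation: [-0.0, 0.545, 0.838, -0.001]
wrist_force: [-0.3, 0.2, 0.4]
finger_gap: 0.0849
```

```bash
python3 - <<'E'
from h import *
go(.5078,.2573,.249)
E
```

```text
t=17.62 psi=113.89 tilt=0.09 pos [0.6971 0.1475 0.3988] shift cm [ 17.7  -12.84  15.  ] F [-0.3  0.2  0.4] gap 0.0849
```

Call:
carry_out(motion=[{"jaw": 1,"tx": 4.4,"ty": -3.2,"tz": 0,"wx": 0,"wy": 0,"wz": 0},{"jaw": 1,"tx": 4.4,"ty": -3.2,"tz": 0,"wx": 0,"wy": 0,"wz": 0},{"jaw": 1,"tx": 4.4,"ty": -3.2,"tz": 0,"wx": 0,"wy": 0,"wz": 0},{"jaw": 1,"tx": 4.5,"ty": -3.2,"tz": 0,"wx": 0,"wy": 0,"wz": 0},{"jaw": 1,"tx": 0,"ty": 0,"tz": 3,"wx": 0,"wy": 0,"wz": 0},{"jaw": 1,"tx": 0,"ty": 0,"tz": 4,"wx": 0,"wy": 0,"wz": 0},{"jaw": 1,"tx": 0,"ty": 0,"tz": 0,"wx": 0,"wy": 0,"wz": 0}])

```text
clock: 18.5
tcp_pos: [0.5066, 0.2567, 0.3267]
orientation: [-0.002, 0.546, 0.838, -0.003]
wrist_force: [0.2, -0.8, 0.4]
finger_gap: 0.0855
```

```bash
python3 - <<'E'
from h import *
go(.5078,.2573,.249)
s=eyes.read_camera("side");t=eyes.read_camera("top");cv2.imwrite("pics/s15s.png",s)
cv2.imwrite("pics/s15.png",np.hstack([cv2.resize(s[90:190,165:265],(400,400),interpolation=cv2.INTER_CUBIC),cv2.resize(t[150:250,127:227],(400,400),interpolation=cv2.INTER_CUBIC)]))
E
```

```text
t=18.50 psi=113.88 tilt=0.39 pos [0.5066 0.2567 0.3267] shift cm [0.01 0.18 7.77] F [ 0.2 -0.8  0.4] gap 0.0855
```

View pics/s15.png

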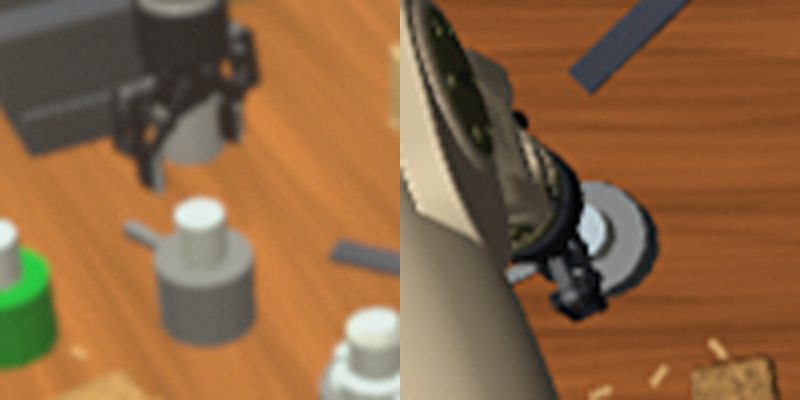

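Call:
carry_out(motion=[{"jaw": 1,"tx": 0,"ty": 0.1,"tz": 2.7,"wx": 0,"wy": 0,"wz": 0},{"jaw": 1,"tx": 0,"ty": 0,"tz": 3,"wx": 0,"wy": 0,"wz": 0},{"jaw": 1,"tx": 0,"ty": 0,"tz": 2.1,"wx": 0,"wy": 0,"wz": 0},{"jaw": 1,"tx": 0,"ty": 0,"tz": 0,"wx": 0,"wy": 0,"wz": 0},{"jaw": -0.2,"tx": 0,"ty": 0,"tz": 0,"wx": 0,"wy": 0,"wz": 0},{"jaw": -0.2,"tx": 0,"ty": 0,"tz": 0,"wx": 0,"wy": 0,"wz": 0},{"jaw": -0.2,"tx": 0,"ty": 0,"tz": 0,"wx": 0,"wy": 0,"wz": 0},{"jaw": -0.2,"tx": 0,"ty": 0,"tz": 0,"wx": 0,"wy": 0,"wz": 0},{"jaw": -0.2,"tx": 0,"ty": 0,"tz": 0,"wx": 0,"wy": 0,"wz": 0}], force=50)

```text
clock: 19.73
tcp_pos: [0.5097, 0.2575, 0.2532]
orientation: [0.001, 0.545, 0.839, 0.001]
wrist_force: [-1.6, -1.1, 6.7]
finger_gap: 0.0411
```

```bash
python3 - <<'E'
from h import *
go(.5078,.2573,.249)
E
```

```text
t=19.73 psi=114.00 tilt=0.13 pos [0.5097 0.2575 0.2532] shift cm [ 0.06 -0.18  0.42] F [-1.6 -1.1  6.7] gap 0.0411
```

Call:
carry_out(motion=[{"jaw": -0.2,"tx": 0,"ty": 0,"tz": -2,"wx": 0,"wy": 0,"wz": 0},{"jaw": -0.2,"tx": 0,"ty": 0,"tz": -4,"wx": 0,"wy": 0,"wz": 0},{"jaw": -0.2,"tx": 0,"ty": 0,"tz": -4,"wx": 0,"wy": 0,"wz": 0},{"jaw": -0.2,"tx": 0,"ty": 0,"tz": -4,"wx": 0,"wy": 0,"wz": 0},{"jaw": -0.2,"tx": 0,"ty": 0,"tz": -4,"wx": 0,"wy": 0,"wz": 0},{"jaw": -0.2,"tx": 0,"ty": 0,"tz": -3,"wx": 0,"wy": 0,"wz": 0},{"jaw": -0.2,"tx": -4.2,"ty": -1.2,"tz": 0,"wx": 0,"wy": 0,"wz": 0},{"jaw": -0.2,"tx": -4.2,"ty": -1.2,"tz": 0,"wx": 0,"wy": 0,"wz": 0},{"jaw": -0.2,"tx": -4.2,"ty": -1.2,"tz": 0,"wx": 0,"wy": 0,"wz": 0},{"jaw": -0.2,"tx": -4.2,"ty": -1.2,"tz": 0,"wx": 0,"wy": 0,"wz": 0},{"jaw": -0.2,"tx": -4.2,"ty": -1.1,"tz": 0,"wx": 0,"wy": 0,"wz": 0},{"jaw": -0.2,"tx": -4.2,"ty": -1.1,"tz": 0,"wx": 0,"wy": 0,"wz": 0},{"jaw": -0.2,"tx": 0,"ty": 0,"tz": 0,"wx": 0,"wy": 0,"wz": 8.5},{"jaw": -0.2,"tx": 0,"ty": 0,"tz": 0,"wx": 0,"wy": 0,"wz": 8.5},{"jaw": -0.2,"tx": 0,"ty": 0,"tz": 0,"wx": 0,"wy": 0,"wz": 8.5},{"jaw": -0.2,"tx": 0,"ty": 0,"tz": 0,"wx": 0,"wy": 0,"wz": 8.5},{"jaw": -0.2,"tx": 0,"ty": 0,"tz": 0,"wx": 0,"wy": 0,"wz": 8.7},{"jaw": -0.2,"tx": 0,"ty": 0,"tz": 0,"wx": 0,"wy": 0,"wz": 0}])

```text
clock: 21.98
tcp_pos: [0.5477, -0.0013, 0.461]
orientation: [-0.001, 0.812, 0.584, -0.001]
wrist_force: [0.3, 0.7, -4.2]
finger_gap: 0.0408
```

```bash
python3 - <<'E'
from h import *
go(.548,-.001,.46)
s=eyes.read_camera("side");t=eyes.read_camera("top");cv2.imwrite("pics/s16s.png",s);cv2.imwrite("pics/s16t.png",t)
cv2.imwrite("pics/s16.png",np.hstack([cv2.resize(s[100:240,190:330],(400,400)),cv2.resize(t[130:260,190:320],(400,400))]))
E
```

```text
t=21.98 psi=71.40 tilt=0.08 pos [ 0.5477 -0.0013  0.461 ] shift cm [0.03 0.02 0.1 ] F [ 0.3  0.7 -4.2] gap 0.0408
```

View pics/s16.png

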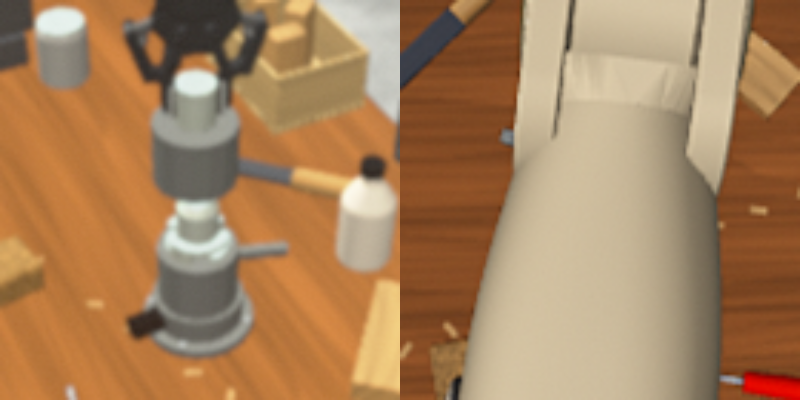

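```bash
python3 - <<'E'
from h import *
s=cv2.imread("pics/s16s.png")
p=onz("top",224.3,174.5,.266)[:2]-[.5477,-.0013];print(np.hypot(*p),np.degrees(np.arctan2(p[1],p[0])))
h=cv2.cvtColor(s,cv2.COLOR_BGR2HSV)
for v in(146,150,155,160,177,180,200,205,208):
    u=np.nonzero(h[v,:,1]<70)[0];u=u[(u>238)&(u<276)];print(v,u.min(),u.max(),(u.min()+u.max())/2)
print(proj("side",[.5477,-.0013,.24]),proj("side",[.5477,-.0013,.12]))
t=cv2.imread("pics/s16t.png")
cv2.imwrite("pics/s16c.png",cv2.resize(t[160:190,210:250],(800,600),interpolation=cv2.INTER_CUBIC))
E
```

```text
0.09296322334396256 72.80069084622014
146 244 272 258.0
150 244 272 258.0
155 244 273 258.5
160 244 275 259.5
177 249 268 258.5
180 248 270 259.0
200 244 274 259.0
205 241 275 258.0
208 241 275 258.0
[257.9862839  152.64467249] [258.17787901 183.84913958]
```

View pics/s16c.png

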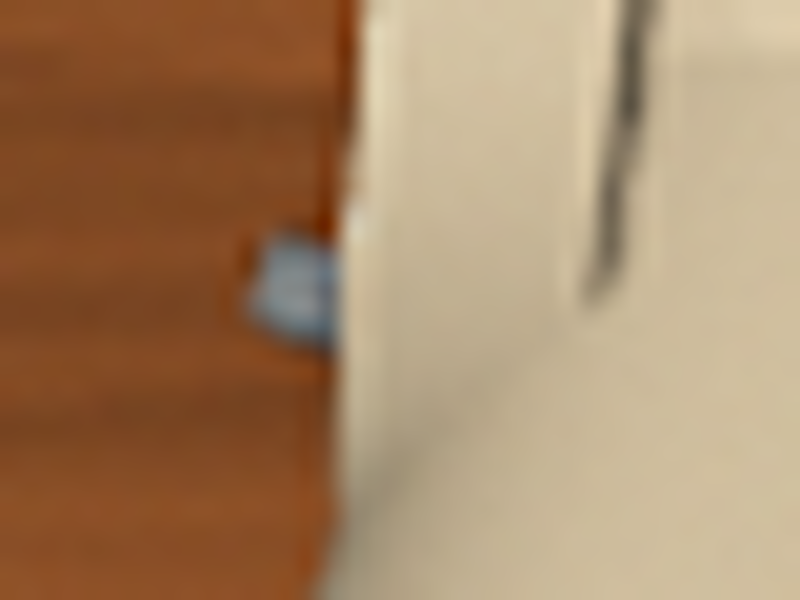

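Call:
carry_out(motion=[{"jaw": -0.2,"tx": 0,"ty": 0,"tz": 1.5,"wx": 0,"wy": 0,"wz": 2},{"jaw": -0.2,"tx": 0,"ty": 0,"tz": 2,"wx": 0,"wy": 0,"wz": 0},{"jaw": -0.2,"tx": 0,"ty": 0,"tz": 1.5,"wx": 0,"wy": 0,"wz": 0},{"jaw": -0.2,"tx": 0,"ty": 0,"tz": 0.7,"wx": 0,"wy": 0,"wz": 0},{"jaw": -0.2,"tx": 0,"ty": 0,"tz": 0.6,"wx": 0,"wy": 0,"wz": 0},{"jaw": -0.2,"tx": 0,"ty": 0,"tz": 0,"wx": 0,"wy": 0,"wz": 0}])

```text
clock: 22.82
tcp_pos: [0.5479, -0.0013, 0.3986]
orientation: [0.0, 0.823, 0.569, 0.0]
wrist_force: [0.2, 1.0, -3.8]
finger_gap: 0.041
```

```bash
python3 - <<'E'
from h import *
go(.548,-.001,.3752)
E
```

```text
t=22.82 psi=69.31 tilt=0.01 pos [ 0.5479 -0.0013  0.3986] shift cm [ 0.03 -0.01  2.34] F [ 0.2  1.  -3.8] gap 0.041
```

Call:
carry_out(motion=[{"jaw": -0.2,"tx": 0,"ty": 0,"tz": 0.5,"wx": 0,"wy": 0,"wz": 0},{"jaw": -0.2,"tx": 0,"ty": 0,"tz": 0.4,"wx": 0,"wy": 0,"wz": 0},{"jaw": -0.2,"tx": 0,"ty": 0,"tz": 0.3,"wx": 0,"wy": 0,"wz": 0},{"jaw": -0.2,"tx": 0,"ty": 0,"tz": 0.3,"wx": 0,"wy": 0,"wz": 0},{"jaw": -0.2,"tx": 0,"ty": 0,"tz": 0,"wx": 0,"wy": 0,"wz": 0}])

```text
clock: 23.45
tcp_pos: [0.5479, -0.0014, 0.3834]
orientation: [0.0, 0.823, 0.569, -0.0]
wrist_force: [0.2, -1.2, -4.4]
finger_gap: 0.0408
```

```bash
python3 - <<'E'
from h import *
go(.548,-.001,.3752)
E
```

```text
t=23.45 psi=69.30 tilt=0.01 pos [ 0.5479 -0.0014  0.3834] shift cm [ 0.04 -0.01  0.82] F [ 0.2 -1.2 -4.4] gap 0.0408
```

Call:
carry_out(motion=[{"jaw": -0.2,"tx": 0,"ty": 0,"tz": 0.3,"wx": 0,"wy": 0,"wz": 0},{"jaw": -0.2,"tx": 0,"ty": 0,"tz": 0.3,"wx": 0,"wy": 0,"wz": 0},{"jaw": -0.2,"tx": 0,"ty": 0,"tz": 0.2,"wx": 0,"wy": 0,"wz": 0},{"jaw": -0.2,"tx": 0,"ty": 0,"tz": 0,"wx": 0,"wy": 0,"wz": 0}])

```text
clock: 23.95
tcp_pos: [0.5479, -0.0013, 0.3755]
orientation: [-0.0, 0.823, 0.569, -0.0]
wrist_force: [0.2, -2.3, -5.2]
finger_gap: 0.041
```

```bash
python3 - <<'E'
from h import *
go(.548,-.001,.3752)
E
```

```text
t=23.95 psi=69.30 tilt=0.01 pos [ 0.5479 -0.0013  0.3755] shift cm [0.04 0.   0.03] F [ 0.2 -2.3 -5.2] gap 0.041
```

Call:
carry_out(motion=[{"jaw": 1,"tx": 0,"ty": 0,"tz": 0,"wx": 0,"wy": 0,"wz": 0},{"jaw": 1,"tx": 0,"ty": 0,"tz": 0,"wx": 0,"wy": 0,"wz": 0},{"jaw": 1,"tx": 0,"ty": 0,"tz": 0,"wx": 0,"wy": 0,"wz": 0},{"jaw": 1,"tx": 0,"ty": 0,"tz": 0,"wx": 0,"wy": 0,"wz": 0},{"jaw": 1,"tx": 0,"ty": 0,"tz": -2,"wx": 0,"wy": 0,"wz": 0},{"jaw": 1,"tx": 0,"ty": 0,"tz": -3,"wx": 0,"wy": 0,"wz": 0},{"jaw": 1,"tx": 0,"ty": 0,"tz": -3,"wx": 0,"wy": 0,"wz": 0},{"jaw": -1,"tx": 0,"ty": 0,"tz": 0,"wx": 0,"wy": 0,"wz": -9},{"jaw": -1,"tx": 0,"ty": 0,"tz": 0,"wx": 0,"wy": 0,"wz": -9},{"jaw": -1,"tx": 0,"ty": 0,"tz": 0,"wx": 0,"wy": 0,"wz": -9},{"jaw": -1,"tx": 0,"ty": 0,"tz": 0,"wx": 0,"wy": 0,"wz": -9},{"jaw": -1,"tx": 0,"ty": 0,"tz": 0,"wx": 0,"wy": 0,"wz": -9},{"jaw": -1,"tx": 0,"ty": 0,"tz": 0,"wx": 0,"wy": 0,"wz": -9},{"jaw": -1,"tx": 0,"ty": 0,"tz": 0,"wx": 0,"wy": 0,"wz": -9},{"jaw": -1,"tx": 0,"ty": 0,"tz": 0,"wx": 0,"wy": 0,"wz": -9},{"jaw": -1,"tx": 0,"ty": 0,"tz": 0,"wx": 0,"wy": 0,"wz": -9},{"jaw": -1,"tx": 0,"ty": 0,"tz": 0,"wx": 0,"wy": 0,"wz": -9.5},{"jaw": -1,"tx": 1.5,"ty": 4.4,"tz": 0,"wx": 0,"wy": 0,"wz": 0},{"jaw": -1,"tx": 1.5,"ty": 4.3,"tz": 0,"wx": 0,"wy": 0,"wz": 0},{"jaw": -1,"tx": 0,"ty": 0,"tz": 0,"wx": 0,"wy": 0,"wz": 0}])

```text
clock: 26.45
tcp_pos: [0.5495, 0.0932, 0.4557]
orientation: [-0.0, 0.173, 0.985, 0.0]
wrist_force: [0.3, -0.1, -0.8]
finger_gap: 0.0001
```

```bash
python3 - <<'E'
from h import *
arc()
s=eyes.read_camera("side");t=eyes.read_camera("top");cv2.imwrite("pics/s17s.png",s);cv2.imwrite("pics/s17t.png",t)
cv2.imwrite("pics/s17.png",np.hstack([cv2.resize(s[120:240,200:320],(400,400)),cv2.resize(t[130:260,190:320],(400,400))]))
E
```

```text
t=26.45 psi=160.05 tilt=0.03 pos [0.5495 0.0932 0.4557] shift cm [0. 0. 0.] F [ 0.3 -0.1 -0.8] gap 0.0001
s=3.07 r=8.90 cm, lever frame angle 70.0, lever angle if touching(17mm) 78.7
Ftan -0.32404233187489684 Frad -0.008902107515790467 M [-0.03  0.01 -0.03]
```

View pics/s17.png

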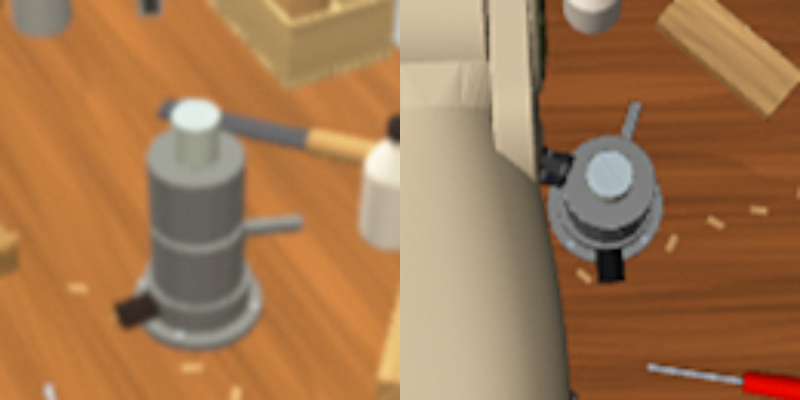

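Call:
carry_out(motion=[{"jaw": -1,"tx": 0,"ty": 0,"tz": 3,"wx": 0,"wy": 0,"wz": 0},{"jaw": -1,"tx": 0,"ty": 0,"tz": 4,"wx": 0,"wy": 0,"wz": 0},{"jaw": -1,"tx": 0,"ty": 0,"tz": 4,"wx": 0,"wy": 0,"wz": 0},{"jaw": -1,"tx": 0,"ty": 0,"tz": 1.6,"wx": 0,"wy": 0,"wz": 0},{"jaw": -1,"tx": 0,"ty": 0,"tz": 0,"wx": 0,"wy": 0,"wz": 0},{"jaw": -1,"tx": -1.3,"ty": 0,"tz": 0,"wx": 0,"wy": 0,"wz": 0},{"jaw": -1,"tx": -0.94,"ty": 0.13,"tz": 0,"wx": 0,"wy": 0,"wz": 6},{"jaw": -1,"tx": -0.94,"ty": 0.13,"tz": 0,"wx": 0,"wy": 0,"wz": 6},{"jaw": -1,"tx": -0.94,"ty": 0.13,"tz": 0,"wx": 0,"wy": 0,"wz": 6},{"jaw": -1,"tx": -0.94,"ty": 0.13,"tz": 0,"wx": 0,"wy": 0,"wz": 6},{"jaw": -1,"tx": -0.94,"ty": 0.13,"tz": 0,"wx": 0,"wy": 0,"wz": 6},{"jaw": -1,"tx": 0,"ty": 0,"tz": 0,"wx": 0,"wy": 0,"wz": 0}])

```text
clock: 28.05
tcp_pos: [0.6063, 0.0663, 0.3312]
orientation: [0.002, 0.424, 0.906, 0.001]
wrist_force: [-0.4, 0.1, -0.1]
finger_gap: 0.0001
```

```bash
python3 - <<'E'
from h import *
arc()
s=eyes.read_camera("side");t=eyes.read_camera("top");cv2.imwrite("pics/s18s.png",s)
cv2.imwrite("pics/s18.png",np.hstack([cv2.resize(s[120:240,200:320],(400,400)),cv2.resize(t[130:260,190:320],(400,400))]))
E
```

```text
t=28.05 psi=129.82 tilt=0.20 pos [0.6063 0.0663 0.3312] shift cm [0. 0. 0.] F [-0.4  0.1 -0.1] gap 0.0001
s=1.43 r=8.79 cm, lever frame angle 39.8, lever angle if touching(17mm) 38.1
Ftan 0.33800070610971117 Frad -0.2113707767096926 M [ 0.   -0.01 -0.02]
```

View pics/s18.png

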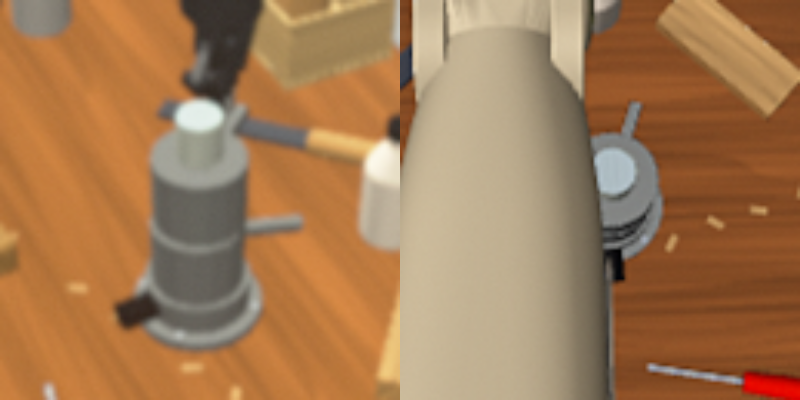

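Call:
carry_out(motion=[{"jaw": -1,"tx": -0.92,"ty": 0.13,"tz": 0,"wx": 0,"wy": 0,"wz": 6},{"jaw": -1,"tx": -0.92,"ty": 0.13,"tz": 0,"wx": 0,"wy": 0,"wz": 6},{"jaw": -1,"tx": -0.92,"ty": 0.13,"tz": 0,"wx": 0,"wy": 0,"wz": 6},{"jaw": -1,"tx": -0.92,"ty": 0.13,"tz": 0,"wx": 0,"wy": 0,"wz": 6},{"jaw": -1,"tx": -0.92,"ty": 0.13,"tz": 0,"wx": 0,"wy": 0,"wz": 6},{"jaw": -1,"tx": -0.92,"ty": 0.13,"tz": 0,"wx": 0,"wy": 0,"wz": 6},{"jaw": -1,"tx": -0.61,"ty": 0.09,"tz": 0,"wx": 0,"wy": 0,"wz": 4},{"jaw": -1,"tx": -0.61,"ty": 0.09,"tz": 0,"wx": 0,"wy": 0,"wz": 4},{"jaw": -1,"tx": 0,"ty": 0,"tz": 0,"wx": 0,"wy": 0,"wz": 0}])

```text
clock: 29.28
tcp_pos: [0.6367, 0.0086, 0.3301]
orientation: [0.0, 0.732, 0.681, 0.0]
wrist_force: [0.2, -0.1, -0.5]
finger_gap: 0.0001
```

```bash
python3 - <<'E'
from h import *
arc()
s=eyes.read_camera("side");cv2.imwrite("pics/s19s.png",s)
cv2.imwrite("pics/s19.png",cv2.resize(s[120:240,200:320],(600,600)))
for f in("s17s","s18s","s19s"): print(tiprow(cv2.imread(f"pics/{f}.png"),253,264,135,175))
E
```

```text
t=29.27 psi=85.90 tilt=0.04 pos [0.6367 0.0086 0.3301] shift cm [0. 0. 0.] F [ 0.2 -0.1 -0.5] gap 0.0001
s=1.59 r=8.78 cm, lever frame angle -4.1, lever angle if touching(17mm) -4.8
Ftan -0.06278602390253288 Frad 0.1685872580949732 M [-0.03 -0.04 -0.03]
[150.5 149.8 149.4 149.2 149.2 149.3 149.4 149.5 149.6 149.9 150.4 151.2]
[151.6 150.7 150.3 150.  149.7 149.5 149.5 149.5 149.6 149.8 150.2 150.7]
[151.9 151.3 150.8 150.4 150.1 150.  149.8 149.8 149.9 150.2 150.5 150.9]
```

View pics/s19.png

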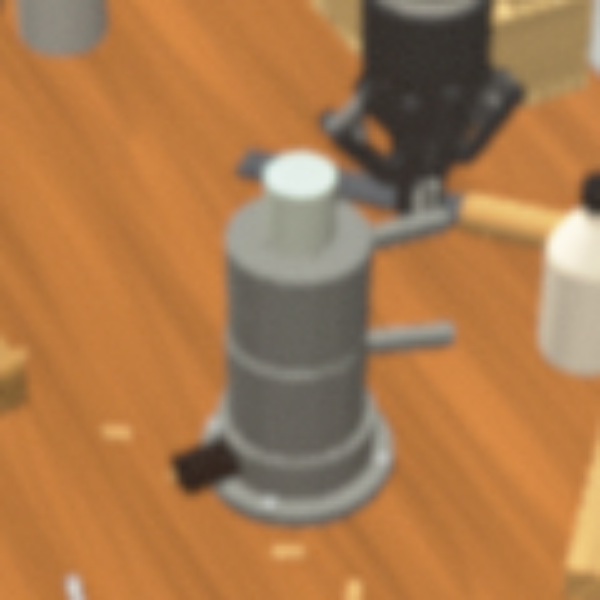

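Turning well, with the lever at about -5° to -8°. I'll go on in 3–4° rows.

Call:
carry_out(motion=[{"jaw": -1,"tx": -0.61,"ty": 0.09,"tz": 0,"wx": 0,"wy": 0,"wz": 4},{"jaw": -1,"tx": -0.61,"ty": 0.09,"tz": 0,"wx": 0,"wy": 0,"wz": 4},{"jaw": -1,"tx": -0.46,"ty": 0.07,"tz": 0,"wx": 0,"wy": 0,"wz": 3},{"jaw": -1,"tx": 0,"ty": 0,"tz": 0,"wx": 0,"wy": 0,"wz": 0}])

```text
clock: 29.82
tcp_pos: [0.6368, -0.0082, 0.33]
orientation: [0.0, 0.794, 0.608, 0.0]
wrist_force: [0.3, 0.6, 0.2]
finger_gap: 0.0001
```

```bash
python3 - <<'E'
from h import *
arc()
s=eyes.read_camera("side");cv2.imwrite("pics/s20s.png",s);print(tiprow(s,253,264,135,175))
E
```

```text
t=29.82 psi=74.92 tilt=0.03 pos [ 0.6368 -0.0082  0.33  ] shift cm [0. 0. 0.] F [0.3 0.6 0.2] gap 0.0001
s=1.62 r=8.76 cm, lever frame angle -15.1, lever angle if touching(17mm) -15.6
Ftan 0.6758741409472765 Frad 0.09354528933887601 M [-0.02  0.    0.05]
[152.1 151.6 151.2 150.9 150.8 150.8 150.8 150.8 151.1 151.4 151.8 152.4]
```

Call:
carry_out(motion=[{"jaw": -1,"tx": -0.31,"ty": 0.05,"tz": 0,"wx": 0,"wy": 0,"wz": 2},{"jaw": -1,"tx": -0.31,"ty": 0.05,"tz": 0,"wx": 0,"wy": 0,"wz": 2},{"jaw": -1,"tx": 0,"ty": 0,"tz": 0,"wx": 0,"wy": 0,"wz": 0}])

```text
clock: 30.25
tcp_pos: [0.6361, -0.0147, 0.3297]
orientation: [0.0, 0.815, 0.579, 0.0]
wrist_force: [0.3, 0.0, 0.4]
finger_gap: 0.0003
```

```bash
python3 - <<'E'
from h import *
arc()
s=eyes.read_camera("side");cv2.imwrite("pics/s21s.png",s);print(tiprow(s,253,264,135,175))
E
```

```text
t=30.25 psi=70.78 tilt=0.01 pos [ 0.6361 -0.0147  0.3297] shift cm [0. 0. 0.] F [0.3 0.  0.4] gap 0.0003
s=1.60 r=8.77 cm, lever frame angle -19.2, lever angle if touching(17mm) -19.9
Ftan 0.15734745492774888 Frad 0.31339131240627893 M [0.02 0.01 0.01]
[152.2 151.7 151.3 151.1 151.  151.  151.  151.2 151.3 151.5 151.8 152.4]
```

Call:
carry_out(motion=[{"jaw": -1,"tx": -0.31,"ty": 0.05,"tz": 0,"wx": 0,"wy": 0,"wz": 2},{"jaw": -1,"tx": 0,"ty": 0,"tz": 0,"wx": 0,"wy": 0,"wz": 0}])

```text
clock: 30.55
tcp_pos: [0.6355, -0.0179, 0.3296]
orientation: [-0.0, 0.825, 0.565, -0.0]
wrist_force: [-0.2, 0.1, 0.3]
finger_gap: 0.0005
```

```bash
python3 - <<'E'
from h import *
arc()
E
```

```text
t=30.55 psi=68.76 tilt=0.01 pos [ 0.6355 -0.0179  0.3296] shift cm [0. 0. 0.] F [-0.2  0.1  0.3] gap 0.0005
s=1.60 r=8.76 cm, lever frame angle -21.2, lever angle if touching(17mm) -21.9
Ftan -0.02702385530380136 Frad -0.24902697014101502 M [0.07 0.01 0.01]
```

Call:
carry_out(motion=[{"jaw": -1,"tx": -0.31,"ty": 0.05,"tz": 0,"wx": 0,"wy": 0,"wz": 2},{"jaw": -1,"tx": 0,"ty": 0,"tz": 0,"wx": 0,"wy": 0,"wz": 0}])

```text
clock: 30.8
tcp_pos: [0.6348, -0.0209, 0.3296]
orientation: [-0.0, 0.835, 0.55, -0.0]
wrist_force: [-0.6, -0.5, -0.2]
finger_gap: -0.0
```

```bash
python3 - <<'E'
from h import *
arc()
s=eyes.read_camera("side");cv2.imwrite("pics/s22s.png",s);print(tiprow(s,253,264,135,175))
cv2.imwrite("pics/s22.png",cv2.resize(s[130:230,220:320],(600,600),interpolation=cv2.INTER_CUBIC))
E
```

```text
t=30.80 psi=66.76 tilt=0.01 pos [ 0.6348 -0.0209  0.3296] shift cm [0. 0. 0.] F [-0.6 -0.5 -0.2] gap -0.0
s=1.59 r=8.76 cm, lever frame angle -23.2, lever angle if touching(17mm) -23.9
Ftan -0.6983351440662662 Frad -0.34591142237480066 M [ 0.02 -0.04  0.02]
[152.5 152.  151.6 151.3 151.1 151.1 151.2 151.3 151.5 151.7 152.2 152.7]
```

View pics/s22.png

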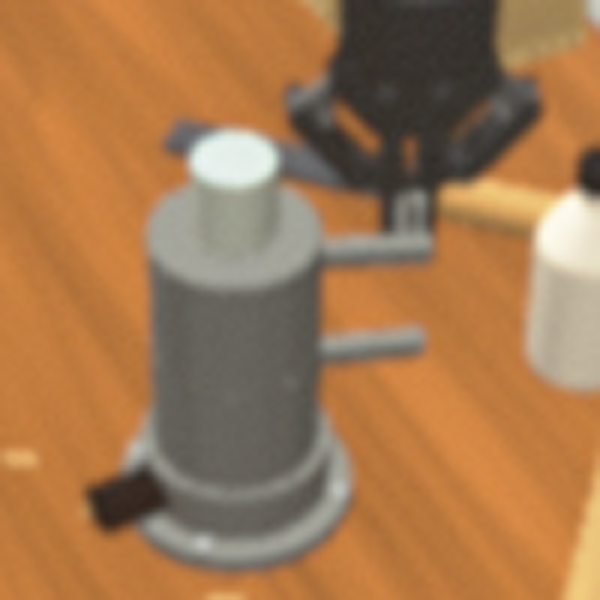

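The joint line has closed, so the cap has dropped in. I'll carry on to feel the stop.

Call:
carry_out(motion=[{"jaw": -1,"tx": -0.31,"ty": 0.05,"tz": 0,"wx": 0,"wy": 0,"wz": 2},{"jaw": -1,"tx": 0,"ty": 0,"tz": 0,"wx": 0,"wy": 0,"wz": 0}])

```text
clock: 31.1
tcp_pos: [0.634, -0.0239, 0.3297]
orientation: [0.0, 0.845, 0.536, -0.0]
wrist_force: [-0.1, -0.7, 0.0]
finger_gap: -0.0001
```

```bash
python3 - <<'E'
from h import *
arc()
E
```

```text
t=31.10 psi=64.76 tilt=0.01 pos [ 0.634  -0.0239  0.3297] shift cm [0. 0. 0.] F [-0.1 -0.7  0. ] gap -0.0001
s=1.59 r=8.76 cm, lever frame angle -25.2, lever angle if touching(17mm) -25.9
Ftan -0.6330889388362154 Frad 0.21155190561709913 M [ 0.   -0.    0.07]
```

Call:
carry_out(motion=[{"jaw": -1,"tx": -0.15,"ty": 0.03,"tz": 0,"wx": 0,"wy": 0,"wz": 1},{"jaw": -1,"tx": 0,"ty": 0,"tz": 0,"wx": 0,"wy": 0,"wz": 0}])

```text
clock: 31.35
tcp_pos: [0.6337, -0.0253, 0.3297]
orientation: [-0.0, 0.849, 0.528, -0.0]
wrist_force: [-0.0, 0.3, 0.5]
finger_gap: -0.0
```

```bash
python3 - <<'E'
from h import *
arc()
s=eyes.read_camera("side");cv2.imwrite("pics/s23s.png",s);print(tiprow(s,253,264,135,175))
o=[cv2.resize(cv2.imread(f"pics/{f}.png")[160:200,262:302],(390,390),interpolation=cv2.INTER_CUBIC) for f in("s22s","s23s")]
cv2.imwrite("pics/s23.png",np.hstack(o))
E
```

```text
t=31.35 psi=63.79 tilt=0.00 pos [ 0.6337 -0.0253  0.3297] shift cm [0. 0. 0.] F [-0.   0.3  0.5] gap -0.0
s=1.61 r=8.76 cm, lever frame angle -26.2, lever angle if touching(17mm) -26.8
Ftan 0.2835045199683183 Frad -0.14623153263080302 M [ 0.06  0.01 -0.06]
[152.6 152.1 151.7 151.4 151.3 151.3 151.3 151.4 151.5 151.8 152.3 152.9]
```

View pics/s23.png

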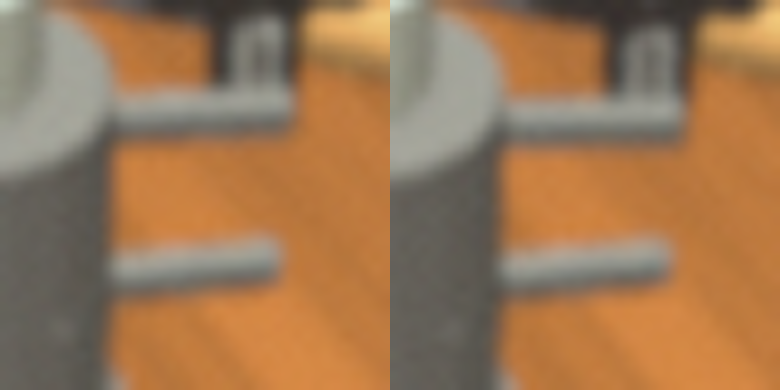

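Call:
carry_out(motion=[{"jaw": -1,"tx": 0.6,"ty": 0,"tz": 0,"wx": 0,"wy": 0,"wz": 0},{"jaw": -1,"tx": 2,"ty": 0,"tz": 0,"wx": 0,"wy": 0,"wz": 0},{"jaw": -1,"tx": 3,"ty": 0,"tz": -2,"wx": 0,"wy": 0,"wz": 0},{"jaw": -1,"tx": 4,"ty": 0,"tz": -3,"wx": 0,"wy": 0,"wz": 0},{"jaw": -1,"tx": 4,"ty": 0,"tz": -3,"wx": 0,"wy": 0,"wz": 0},{"jaw": -1,"tx": 4,"ty": 0,"tz": -2,"wx": 0,"wy": 0,"wz": 0},{"jaw": -1,"tx": 2,"ty": -2,"tz": 0,"wx": 0,"wy": 0,"wz": 0}])

```text
clock: 32.28
tcp_pos: [0.7039, 0.1627, 0.4307]
orientation: [0.001, 0.849, 0.529, 0.002]
wrist_force: [1.2, -0.1, -0.5]
finger_gap: 0.0001
```

```bash
python3 - <<'E'
from h import *
arc()
s=np.mean([eyes.read_camera("side").astype(float) for _ in range(3)],0).astype(np.uint8);t=np.mean([eyes.read_camera("top").astype(float) for _ in range(3)],0).astype(np.uint8)
cv2.imwrite("pics/s24s.png",s);cv2.imwrite("pics/s24t.png",t);print(tiprow(s,253,264,135,175))
for z,nm in((.173,"cap"),(.103,"sec")):
    o=ortho("top",t,.548,-.001,z,.12,720);h=cv2.cvtColor(o,cv2.COLOR_BGR2HSV)
    m=(h[...,1]<80);cv2.imwrite(f"pics/o24{nm}.png",o);yy,xx=np.nonzero(m);X=-(yy-360)/3000;Y=-(xx-360)/3000;r=np.hypot(X,Y);k=(r>.07)&(r<.105)&(X>.04)
    d=cv2.fitLine(np.float32(np.c_[X[k],Y[k]]),2,0,.01,.01).ravel()
    print(nm,"dir",np.degrees(np.arctan2(Y[k].mean(),X[k].mean())),"line",np.degrees(np.arctan2(d[1],d[0])),"off mm",1e3*(d[2]*d[1]-d[3]*d[0]),r[k].max(),k.sum())
cv2.imwrite("pics/s24.png",np.hstack([cv2.resize(s[130:230,220:320],(400,400),interpolation=cv2.INTER_CUBIC),cv2.resize(t[140:230,215:305],(400,400),interpolation=cv2.INTER_CUBIC)]))
E
```

```text
t=32.27 psi=63.90 tilt=0.24 pos [0.7039 0.1627 0.4307] shift cm [0. 0. 0.] F [ 1.2 -0.1 -0.5] gap 0.0001
s=21.56 r=6.80 cm, lever frame angle -26.1, lever angle if touching(17mm) 42.1
Ftan 0.457831970955696 Frad 1.0922218207141965 M [ 0.03 -0.01  0.04]
[152.6 152.1 151.7 151.4 151.3 151.3 151.3 151.4 151.5 151.8 152.3 152.9]
cap dir -25.61170429327131 line -47.452316 off mm -30.274315 0.09765301383526834 3784
sec dir -23.15180695121046 line -33.6217 off mm -15.662434 0.1049973544640266 6134
```

View pics/s24.png

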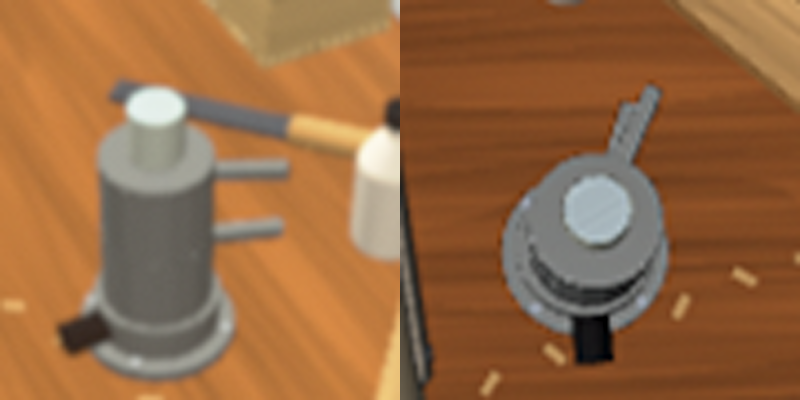

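```bash
python3 - <<'E'
from h import *
t=cv2.imread("pics/s24t.png");s=cv2.imread("pics/s24s.png")
cv2.imwrite("pics/s24c.png",np.hstack([cv2.resize(t[154:180,256:282],(400,400),interpolation=cv2.INTER_CUBIC),cv2.resize(s[160:200,262:302],(400,400),interpolation=cv2.INTER_CUBIC)]))
E
```

```text
(no output)
```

View pics/s24c.png

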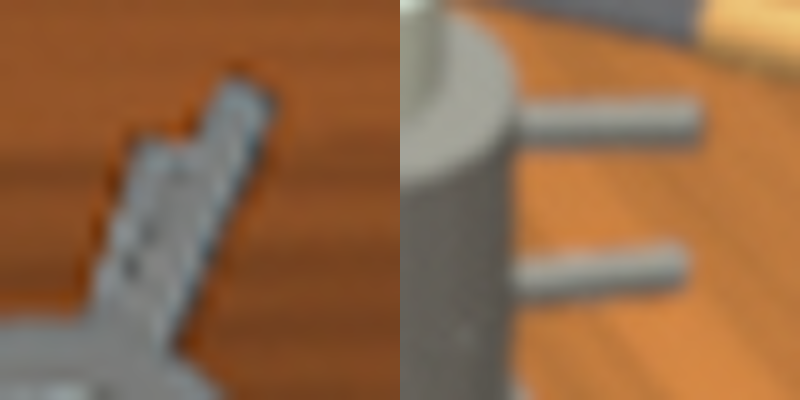

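```bash
python3 - <<'E'
from h import *
def P(x,y,z): return onz("top",256+(x+.5)/15.385-.5,154+(y+.5)/15.385-.5,z)[:2]
for nm,z,a,b in(("cap right edge",.173,(272,115),(178,345)),("sec left edge",.103,(128,165),(95,300)),):
    d=P(*a,z)-P(*b,z);print(nm,np.degrees(np.arctan2(d[1],d[0])))
p=P(250,80,.173)-[.548,-.001];print("cap tip",np.hypot(*p),np.degrees(np.arctan2(p[1],p[0])))
p=P(150,145,.103)-[.548,-.001];print("sec tip",np.hypot(*p),np.degrees(np.arctan2(p[1],p[0])))
def S(x,y,z): return onz("side",262+(x-400+.5)/10-.5,160+(y+.5)/10-.5,z)[:2]
for nm,z,a,b in(("cap",.173,(525,108),(690,98)),("sec",.103,(525,265),(675,247))):
    d=S(*b,z)-S(*a,z);print("side top edge",nm,np.degrees(np.arctan2(d[1],d[0])))
E
```

```text
cap right edge -23.542337670982988
sec left edge -15.065648468309242
cap tip 0.09851615769602974 -26.48404699255491
sec tip 0.09565169358329444 -17.140233141472933
side top edge cap -21.303408365565648
side top edge sec -16.51589021705005
```

```bash
python3 - <<'E'
from h import *
t=cv2.imread("pics/s24t.png");s=cv2.imread("pics/s24s.png")
def blob(im,u,v,r,th):
    h=cv2.cvtColor(im,cv2.COLOR_BGR2HSV);m=((h[...,2]>th)&(h[...,1]<50)).astype(np.uint8);w=np.zeros_like(m);w[v-r:v+r,u-r:u+r]=1
    n,l,st,c=cv2.connectedComponentsWithStats(m*w);k=1+np.argmax(st[1:,4]);return c[k],st[k,4]
def tri(a,b):
    o1,d1=ray("top",*a);o2,d2=ray("side",*b);d1/=np.linalg.norm(d1);d2/=np.linalg.norm(d2)
    A=np.c_[d1,-d2];x=np.linalg.lstsq(A,o2-o1,rcond=None)[0];return (o1+d1*x[0]+o2+d2*x[1])/2,np.linalg.norm(o1+d1*x[0]-o2-d2*x[1])
t0=np.load("t.npy").astype(np.uint8);s0=np.load("s.npy").astype(np.uint8)
for ts,tt in((205,215),(195,220)):
  for nm,T,S,ut,us in(("cap on bench (.115)",t0,s0,(172,208),(215,146)),("cap now",t,s,(259,187),(259,156))):
    a,na=blob(T,*ut,9,ts);b,nb=blob(S,*us,9,tt);p,e=tri(a,b);print(nm,a.round(1),na,b.round(1),nb,p.round(4),"miss",round(e,4))
E
```

```text
cap on bench (.115) [171.2 207.3] 119 [214.5 143. ] 62 [0.5082 0.2572 0.1151] miss 0.0019Traceback (most recent call last):
  File "<stdin>", line 12, in <module>
  File "<stdin>", line 5, in blob
    return _wrapfunc(a, 'argmax', axis=axis, out=out, **kwds)
    return bound(*args, **kwds)
ValueError: attempt to get argmax of an empty sequence
```

```bash
python3 - <<'E'
from h import *
t=cv2.imread("pics/s24t.png");s=cv2.imread("pics/s24s.png")
print(t[187,259],s[156,259],s[162,259])
def blob(im,u,v,r,th):
    m=(im[...,0]>th).astype(np.uint8);w=np.zeros_like(m);w[v-r:v+r,u-r:u+r]=1
    n,l,st,c=cv2.connectedComponentsWithStats(m*w);k=1+np.argmax(st[1:,4]);return c[k],st[k,4]
def tri(a,b):
    o1,d1=ray("top",*a);o2,d2=ray("side",*b);d1/=np.linalg.norm(d1);d2/=np.linalg.norm(d2)
    x=np.linalg.lstsq(np.c_[d1,-d2],o2-o1,rcond=None)[0];return (o1+d1*x[0]+o2+d2*x[1])/2,np.linalg.norm(o1+d1*x[0]-o2-d2*x[1])
t0=np.load("t.npy").astype(np.uint8);s0=np.load("s.npy").astype(np.uint8)
for ts,tt in((180,195),(190,200),(190,190)):
  for nm,T,S,ut,us in(("bench",t0,s0,(171,207),(214,143)),("now",t,s,(259,187),(259,156))):
    a,na=blob(T,*ut,10,ts);b,nb=blob(S,*us,10,tt);p,e=tri(a,b);print(nm,a.round(1),na,b.round(1),nb,p.round(4),"miss",round(e,4))
E
```

```text
[187 182 168] [233 238 228] [150 167 165]
bench [170.9 207.2] 140 [214.3 143. ] 60 [0.5084 0.2582 0.1141] miss 0.0012
now [259.  186.6] 150 [258.3 156.2] 98 [ 0.5468 -0.0041  0.2293] miss 0.0007
bench [171.  207.2] 135 [214.2 143.1] 58 [0.5081 0.2581 0.1139] miss 0.0008
now [261.5 188.9] 26 [258.5 156.2] 91 [ 0.5415 -0.0113  0.2356] miss 0.0049
bench [171.  207.2] 135 [214.3 143.1] 64 [0.5083 0.2581 0.114 ] miss 0.0013
now [261.5 188.9] 26 [258.4 156.2] 101 [ 0.5414 -0.0113  0.2359] miss 0.0047
```

The knob top triangulates to z = 0.229–0.230; flush is 0.230. I'll check the bystanders against the first picture, then hand in.

```bash
python3 - <<'E'
from h import *
a=cv2.imread("pics/side0.png");b=eyes.read_camera("side")
d=(cv2.absdiff(a,b).max(2)>60).astype(np.uint8)*255;d=cv2.morphologyEx(d,cv2.MORPH_OPEN,np.ones((3,3)))
cv2.imwrite("pics/fin.png",np.vstack([np.hstack([b,cv2.cvtColor(d,cv2.COLOR_GRAY2BGR)])])[:, :]) if 0 else cv2.imwrite("pics/fin.png",cv2.resize(np.hstack([b,cv2.cvtColor(d,cv2.COLOR_GRAY2BGR)]),(800,300)))
E
```

```text
(no output)
```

View pics/fin.png

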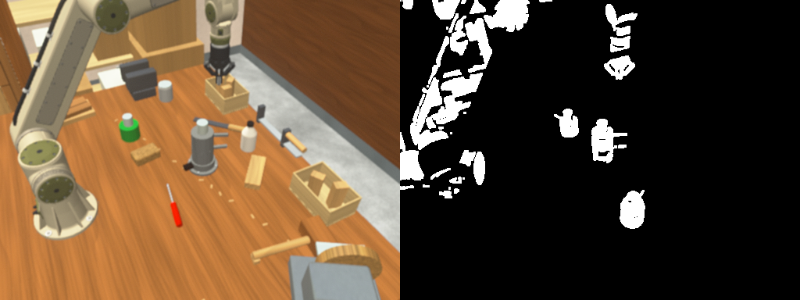

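The only changes are the arm, the two emptied spots and the assembled stack at (203,145). All the bystanders are where they were.

```bash
python3 -c "
from workcell import env
print(env.hand_in())"
```

```text
the job is handed in; nothing more can be done
None
```

The filter is assembled and handed in at about 32.5 s; the hand-in gives no verdict. I set the section through the base's gaps and pushed its lever clockwise with the closed fingers to the stop, then did the same with the cap on top. Neither part was turned by its post or knob once it was on a spigot.

**Checks that passed:**
- **Closed flush:** the knob top triangulated to 0.229–0.230 m, against 0.230 m for both joints closed, and the cap's joint line is closed in the side view. Two stricter brightness thresholds gave about 0.236 m, but they caught only part of the knob in the top view (miss about 5 mm), so I set them aside.
- **Let go:** the arm was clear of the stack at the end.
- **Bystanders:** the side view showed no change apart from the arm, the two emptied spots and the stack.

**Checks that were unclear or disagreed:**
- **Base gap angle:** I read about -10° from the pictures. The section's lever stopped at about -17° to -20°, with 6 N at the stop, so that reading was off or there is play in the pocket.
- **Cap stop:** I felt no hard stop on the cap and stopped pushing once it had dropped. Its lever ended about 5–9° past the section's, so the two levers are not exactly parallel.

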